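# Stand the fallen adhesive jar on the warmer and key in the warming programme

## Robot

A 6-joint arm with a two-finger parallel gripper is mounted at the origin on the work surface. World frame = base frame: x ahead of the robot, y to its left, z up, the work surface at z = 0. Lengths are in m, angles in degrees, forces in N, time in s.
With the tool pointing down it reaches from about 0.4 to 0.825 m from the base axis. Payload 7 kg.
Tool frame: the origin (TCP) lies midway between the tips of the shut fingers; the grasp point (between the pads) lies 19 mm behind it; z points along the fingers, y is the line along which they close (so a half turn about z gives the same grasp; the last joint's range is limited). The gripper opens to 88 mm and grips with 3 to 60 N. Pads are 19 mm wide; open, the fingers measure 130 mm over their backs; the gripper's body (78 mm by 193 mm) begins 47 mm behind the grasp point.
Start: joints at [-52.993, 20.546, 0.682, 0, -70.136, -16.507], TCP at [0.236, -0.632, 0.187] pointing down, gripper open.
Joint ranges: [-176.03, 176.03], [-82.01, 121.73], [-58.28, 71.71], [-173.87, 95.51], [-174.79, -0.11], [-173.66, 173.66]. Speed limits (degrees/s): [136.94, 136.94, 172.46, 180, 180, 180].

## Interface

Orientations are given as [roll, pitch, yaw] about the fixed x, y, z axes, in that order (R = Rz(yaw) Ry(pitch) Rx(roll)).
In Python, from plant import get_state, optics, order gives the robot as it stands. The module is installed in compiled form; this text tells all that it offers.
- The arm moves only by the tool send_rows, never from a script. Its argument "moves" is a list of rows, each an object with "slide": the shift along the tool's x, y, z as a fraction of full scale, a list of three; "turn": the turn about the tool's z as a fraction of full scale; "gripper": the opening, from 0 (shut) to 1 (fully open). A call has exactly 5 rows; each row is the pose to reach, as a shift and turn from the pose commanded when the call began, along the tool's axes at that moment; what a row does not reach only later rows make up. Full scale, the value 1, is 150 mm for a shift and 90 degrees for a turn. A row lasts 1/12 s, in which the tool goes at most 41.7 mm and 7.16 degrees, less where a joint would pass 70% of its speed; a pose out of reach is approached as far as the arm can. A call with a number of a shift or a turn outside -1 to 1 is refused whole. A call with a gripper value outside its range is refused whole. The fingers move at their own pace and stop on an object; "newtons" is the grip in N (left out, the last holds). Time passes only in rows, so rows that repeat a pose let the fingers close, or fill a call up. It gives the time, the measured TCP pose, the force, the opening and the grip force at its end, in the units of the state.
- get_state(): the state, without advancing time (a new reading comes with each control period).
- optics.capture(name): name is "scene" or "side" or "wrist"; returns a dict with "img" (480x640x3 uint8, red, green, blue), "intrinsics" (3x3 intrinsics, pixels), "origin" and "attitude" of the camera in the world. Camera axes: x right, y down, z forward; pixel columns grow to the right and rows downward; lengths in m; the calibration is good to about 2 mm. A picture is of the moment at which its call begins. There is no depth.
- order.close_job(): hands the job in; it is judged then, once.
Trained networks look in the newest picture that a camera, given by its name, has taken for a name from the list of things; names that differ only in an ending like _2 or _b are one class to them, and where a whole thing is asked for, a point or a joint stands for the part that bears it (a point fixed in the world has none). Each returns a list of dicts, best first, with "p" (0 to 1); they miss things now and then, are a little off and sometimes report something else, mostly with a low value. They report only what shows in the picture. A call takes as long as a camera call.
- optics.look_for(camera, name): "location" ([x, y, z] in m, in world coordinates, good to about 4 mm: the middle of the surface that is visible of it).
The state is a dict: "time_s": time; "joints": joint angles; "qd": joint speeds; "joint_torque": joint torques, N m; "tcp_pos": TCP position; "eef_rot": TCP orientation; "contact_force": force on the tool from outside, world axes, zero at the start; "moment": the same for the moment, N m; "gripper_width": finger opening in m; "gripper_force": force on a finger pad.
Only numpy, scipy, OpenCV 4.12 (cv2) and the standard library are available. Lean on these libraries where they do the work, as an engineer would, in place of code of your own. Each camera call takes 0.05 s, during which the arm holds its last target. There are 200 camera calls.

## Task

Stand the fallen amber jar upright on the middle of the warming plate without dropping it, and let go. Then start the warmer: on the sloping console press the large round key, then the square key, then the long narrow key, one at a time and each well in, letting each come up again; do not press the small round key, and leave everything else on the bench where it is.

Things in the scene. Friction and masses are not known exactly. Their poses are not given: they have to be found in the camera images.
- jar: fallen square jar of amber glass, 0.16 kg: body 46 x 46 x 46 mm, above it a round black screw cap of 40 mm dia, 62 mm overall; it lies on one of its flat sides on the table; origin at the centre of the underside, z axis from the underside to the cap (level while it lies, up when it stands), x and y square to its flat sides
- warming_plate: fixed square warming plate, 130 x 130 mm black foot with a 122 x 122 mm bare steel top, 12 mm high; origin at the centre of its underside on the table, z up
- console: fixed grey console, 170 (x) x 270 (y) mm, 106 high at the back; origin: centre of underside, x to its back, z up, front turned right. Panel slopes up at 25 degrees from its front edge (x -85, z 45 mm); four white keys in a row along y, 55 mm apart, in any order. Over it a 14 mm steel rail along y at x -9, z 170 mm (85 above the key tops); come from under it, square to the panel
- key_round (a joint): how far the round key (large round key, 30 mm dia) is pressed in: 0 is up, 0.006 fully in; a spring returns it, about 1.5 N starts it and 5 N takes it fully in
- key_round_top (a point): centre of the top of the large round key, 30 mm dia, white plastic in a black bezel; it stands 16 mm proud of the panel (bezel 6 mm); z of this point's frame points straight out of the panel, 25 degrees from vertical towards the front of the console (the key goes in along -z), its y runs along the row
- key_square (a joint): how far the square key (square key, 26 x 26 mm) is pressed in: 0 is up, 0.006 fully in; a spring returns it, about 1.5 N starts it and 5 N takes it fully in
- key_square_top (a point): centre of the top of the square key, 26 x 26 mm, white plastic in a black bezel; it stands 16 mm proud of the panel (bezel 6 mm); z of this point's frame points straight out of the panel, 25 degrees from vertical towards the front of the console (the key goes in along -z), its y runs along the row
- key_long (a joint): how far the long key (long narrow key, 38 mm along the row by 14 mm) is pressed in: 0 is up, 0.006 fully in; a spring returns it, about 1.5 N starts it and 5 N takes it fully in
- key_long_top (a point): centre of the top of the long narrow key, 38 mm along the row by 14 mm, white plastic in a black bezel; it stands 16 mm proud of the panel (bezel 6 mm); z of this point's frame points straight out of the panel, 25 degrees from vertical towards the front of the console (the key goes in along -z), its y runs along the row
- key_small (a joint): how far the small key (small round key, 14 mm dia; not part of the job) is pressed in: 0 is up, 0.006 fully in; a spring returns it, about 1.5 N starts it and 5 N takes it fully in
- key_small_top (a point): centre of the top of the small round key, 14 mm dia; not part of the job, white plastic in a black bezel; it stands 16 mm proud of the panel (bezel 6 mm); z of this point's frame points straight out of the panel, 25 degrees from vertical towards the front of the console (the key goes in along -z), its y runs along the row
- wash_bottle_a: white plastic wash bottle with a green cap and bent spout, 76 mm dia, 250 mm tall; a bystander, origin at the centre of its underside
- tape_roll: roll of paper tape lying flat, 76 mm dia, 25 mm high; a bystander, origin at the centre of its underside
- dish: white ceramic dish, 72 mm dia, 35 mm high; a bystander, origin at the centre of its underside
- paste_brush: wooden paste brush, 170 mm long, lying down, about 20 mm thick; a bystander, origin at the point of the table under its middle, x along it
- weight: brass weight with a knob, 38 mm dia, 50 mm tall; a bystander, origin at the centre of its underside
- pigment_jar: round white jar with a yellow cap, 42 mm dia, 60 mm tall, standing; a bystander, origin at the centre of its underside

How it is judged (in metres and radians):
On the way, in this order (a step that is already met when the one before it is completed fails the run):
1. the jar stands upright on the warming plate, let go (angle between jar's own z axis and vertical below 0.12 rad and height (world z) of jar between 0.008 and 0.018 m and horizontal distance between jar and warming_plate below 0.035 m and contact force between jar and anything else above 0.3 N and contact force between the fingers and jar below 0.1 N and linear speed of jar below 0.03 m/s), for 0.2 s.
2. the large round key is pressed in, all other keys up (value of joint key_round above 0.0035 m and value of joint each of key_square, key_long, key_small below 0.0015 m), for 0.05 s.
3. the square key is pressed in, all other keys up (value of joint key_square above 0.0035 m and value of joint each of key_round, key_long, key_small below 0.0015 m), for 0.05 s.
4. the long key is pressed in, all other keys up (value of joint key_long above 0.0035 m and value of joint each of key_round, key_square, key_small below 0.0015 m), for 0.05 s.
At the end, for the whole second after the job is handed in: The jar stands upright (within 7 degrees), at rest and let go on the warming plate, its centre within 35 mm of the plate's centre; then the large round, square and long keys were each pressed 3.5 mm in or more, in that order, the others up; all four keys are up again (under 1.5 mm in) (all of step 1 and value of joint each of key_round, key_square, key_long, key_small below 0.0015 m); the robot touches nothing.
It fails at once if the small round key is pressed more than 2.5 mm in (value of joint key_small above 0.0025 m).
It fails at once if the jar is dropped or thrown (faster than 0.9 m/s) (linear speed of jar above 0.9 m/s).
It fails at once if a bystander on the bench is pushed more than 30 mm from its place (distance of any of wash_bottle_a, tape_roll, dish, paste_brush, weight, pigment_jar from where it was at the start of the episode above 0.03 m).
It also fails if it takes over 64 s, if anything falls off the work surface, if the arm or the gripper's body presses on something with over 40 N, if the wrist force passes 120 N, or if a joint passes its speed limit or range.

## Working session

There is one attempt and no reset: what is moved stays moved. The work goes in short steps, Python scripts to look and compute and a tool call to move; the robot and the scene stay as the last step left them, time stands still between calls to the robot, and variables do not carry over. Pictures are saved under pics/ and viewed, at most 10 in all, crops included, and the job is handed in when it is done.

Besides the shell and the picture viewer there is one more tool, called after ">>>" by a JSON object that holds its "op" and its "data". send_rows: Moves the arm, as the interface text tells. Shift numbers are shares of 150 mm and turn numbers shares of 90 degrees, none past 1 either way. Its arguments: {"type":"object","properties":{"moves":{"type":"array"},"newtons":{"type":"number"}},"required":["moves"]}

```bash
mkdir -p pics; ls
cat > h.py <<'E'
import numpy as np, cv2
from plant import get_state, optics, order
E
python3 - <<'E'
from h import *
ims=[]
for c in("scene","side"):
    d=optics.capture(c); cv2.imwrite(f"pics/{c}0.png",d["img"][:,:,::-1])
    print(c,np.round(d["intrinsics"],1).tolist(),np.round(d["origin"],3),np.round(d["attitude"],3).tolist())
    for n in("jar","warming_plate","console","key_round_top","key_square_top","key_long_top","key_small_top","wash_bottle_a","tape_roll","dish","paste_brush","weight","pigment_jar"):
        print(n,[(np.round(r["location"],3).tolist(),round(r["p"],2)) for r in optics.look_for(c,n)][:3])
print(get_state())
E
```

```text
pics
scene [[561.6, 0.0, 316.4], [0.0, 561.6, 241.4], [0.0, 0.0, 1.0]] [1.047 0.686 1.001] [-134.556, 0.29, 147.042]
jar [([0.531, -0.06, 0.039], 0.66)]
warming_plate [([0.603, -0.294, 0.011], 0.64)]
console [([0.63, 0.319, 0.092], 0.76)]
key_round_top [([0.526, 0.308, 0.086], 0.57), ([0.619, -0.444, 0.118], 0.25)]
key_square_top [([0.528, 0.305, 0.084], 0.7), ([0.572, 0.274, 0.088], 0.67), ([0.663, 0.214, 0.084], 0.6)]
key_long_top [([0.573, 0.277, 0.088], 0.53)]
key_small_top [([0.7, 0.007, 0.023], 0.61), ([0.62, 0.242, 0.083], 0.36)]
wash_bottle_a [([0.619, -0.443, 0.118], 0.6)]
tape_roll [([0.699, 0.006, 0.024], 0.75)]
dish [([0.356, -0.257, 0.02], 0.57)]
paste_brush [([0.376, 0.048, 0.015], 0.67)]
weight [([0.355, -0.127, 0.032], 0.81)]
pigment_jar [([0.712, -0.122, 0.046], 0.72)]
side [[594.6, 0.0, 317.0], [0.0, 594.6, 240.0], [0.0, 0.0, 1.0]] [0.491 0.789 0.911] [-134.233, 0.002, -176.246]
jar [([0.661, 0.215, 0.084], 0.68), ([0.523, -0.053, 0.047], 0.62)]
warming_plate [([0.596, -0.29, 0.014], 0.64)]
console [([0.62, 0.323, 0.094], 0.65), ([0.352, -0.122, 0.033], 0.19)]
key_r
[... 426 characters left out ...]
], 0.96)]
{'time_s': 1.4, 'joints': array([-5.29939280e+01,  2.05460689e+01,  6.84667692e-01,  2.09001542e-04,
       -7.01351023e+01, -1.65070550e+01]), 'qd': array([ 0.03331795, -0.03666882,  0.02573056, -0.03654154, -0.03000205,
       -0.03797917]), 'joint_torque': array([ 1.89309458e-04, -5.82377386e+01,  2.93313056e+01,  7.00262457e+00,
        1.27987113e-02, -8.03096725e-06]), 'tcp_pos': array([ 0.23637461, -0.6322707 ,  0.18668581]), 'eef_rot': array([-1.79996592e+02,  8.04997802e-04, -1.59500912e+02]), 'contact_force': array([-0.03027816, -0.05916682,  0.38950758]), 'moment': array([ 0.00844696,  0.00164537, -0.00355978]), 'gripper_force': 0.0, 'gripper_width': 0.08742853636264027}
```

View pics/scene0.png

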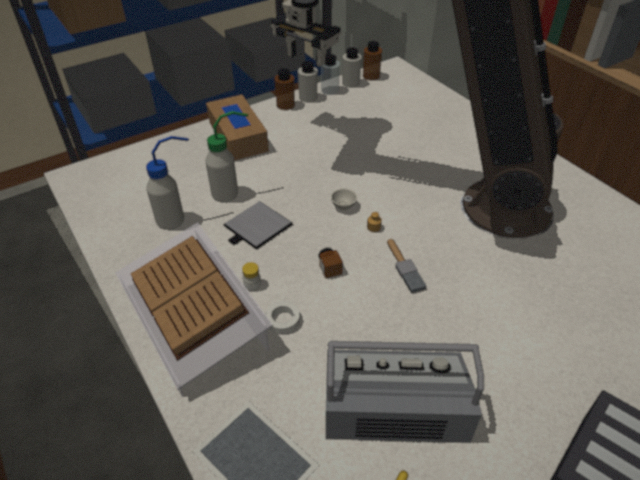

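View pics/side0.png

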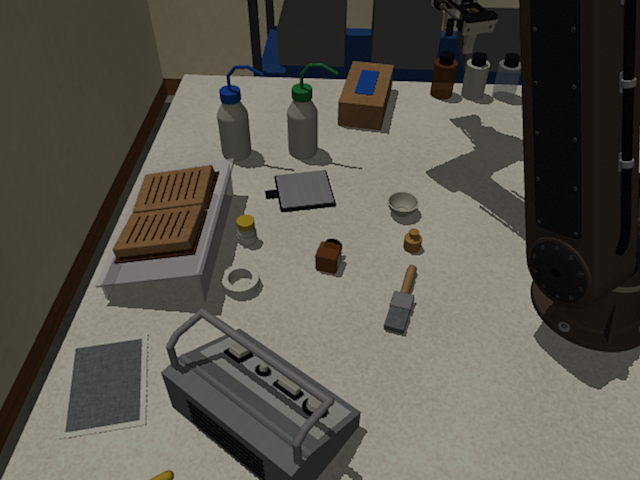

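The scene view shows the jar at (331,263) lying with its cap away from the camera at (325,253). The console has its keys left to right: square (355,362), small (383,365), long (411,364), round (440,366). The side view agrees: jar at (328,258), plate at (305,190). I'm moving the wrist camera over the jar.

>>> {"op": "send_rows", "data": {"moves": [{"slide": [-0.16,0.145,0],"turn": 0,"gripper": 1},{"slide": [-0.32,0.29,0],"turn": 0,"gripper": 1},{"slide": [-0.48,0.43,0],"turn": 0,"gripper": 1},{"slide": [-0.64,0.58,0],"turn": 0,"gripper": 1},{"slide": [-0.8,0.72,0],"turn": 0,"gripper": 1}]}}

```text
time_s: 1.82
tcp_pos: [0.3112, -0.4877, 0.1867]
eef_rot: [-180.0, 0.0, -159.5]
contact_force: [1.1, -0.0, 0.4]
gripper_width: 0.088
gripper_force: 0.0
```

>>> {"op": "send_rows", "data": {"moves": [{"slide": [-0.16,0.145,0],"turn": 0,"gripper": 1},{"slide": [-0.32,0.29,0],"turn": 0,"gripper": 1},{"slide": [-0.48,0.43,0],"turn": 0,"gripper": 1},{"slide": [-0.64,0.58,0],"turn": 0,"gripper": 1},{"slide": [-0.8,0.72,0],"turn": 0,"gripper": 1}]}}

```text
time_s: 2.23
tcp_pos: [0.386, -0.3444, 0.187]
eef_rot: [-180.0, 0.0, -159.5]
contact_force: [-0.5, -0.3, -0.2]
gripper_width: 0.0877
gripper_force: 0.0
```

>>> {"op": "send_rows", "data": {"moves": [{"slide": [-0.16,0.145,0],"turn": 0,"gripper": 1},{"slide": [-0.32,0.29,0],"turn": 0,"gripper": 1},{"slide": [-0.48,0.43,0],"turn": 0,"gripper": 1},{"slide": [-0.64,0.58,0],"turn": 0,"gripper": 1},{"slide": [-0.8,0.72,0],"turn": 0,"gripper": 1}]}}

```text
time_s: 2.65
tcp_pos: [0.4606, -0.2011, 0.1871]
eef_rot: [-180.0, 0.0, -159.5]
contact_force: [0.8, -2.0, 0.6]
gripper_width: 0.0877
gripper_force: 0.0
```

```bash
cat >> h.py <<'E'
from scipy.spatial.transform import Rotation as Ro
def R(a): return Ro.from_euler("xyz",a,degrees=True).as_matrix()
def slide(target):
    """slide fractions to bring the TCP to a world target"""
    s=get_state(); d=R(s["eef_rot"]).T@(np.array(target)-s["tcp_pos"])
    return np.round(d/0.15,3)
def proj(c,p):
    q=(np.asarray(p)-c["origin"])@R(c["attitude"]); q=q@c["intrinsics"].T
    return q[...,:2]/q[...,2:]
def ray(c,uv):
    d=R(c["attitude"])@np.linalg.solve(c["intrinsics"],[uv[0],uv[1],1]); return np.array(c["origin"]),d
def onz(c,uv,z):
    o,d=ray(c,uv); return o+d*(z-o[2])/d[2]
E
python3 - <<'E'
from h import *
s=get_state();print(s["time_s"],s["tcp_pos"],s["eef_rot"])
d=optics.capture("wrist"); cv2.imwrite("pics/w1.png",d["img"][:,:,::-1])
print(d["origin"],d["attitude"],d["intrinsics"][0])
print(optics.look_for("wrist","jar"),optics.look_for("wrist","warming_plate"))
d=optics.capture("scene"); cv2.imwrite("pics/s1.png",d["img"][:,:,::-1])
E
```

```text
2.65 [ 0.46060458 -0.20106778  0.18707483] [-1.79981634e+02  4.58576880e-02 -1.59492906e+02]
[ 0.38300956 -0.23070257  0.38573348] [1.62306223e+02 9.53189934e-02 1.10545943e+02] [344.93390587   0.         323.68593736]
[{'location': [0.5157, -0.097, 0.0388], 'p': 0.87}] [{'location': [0.5678, -0.3164, 0.0152], 'p': 0.97}]
```

View pics/w1.png

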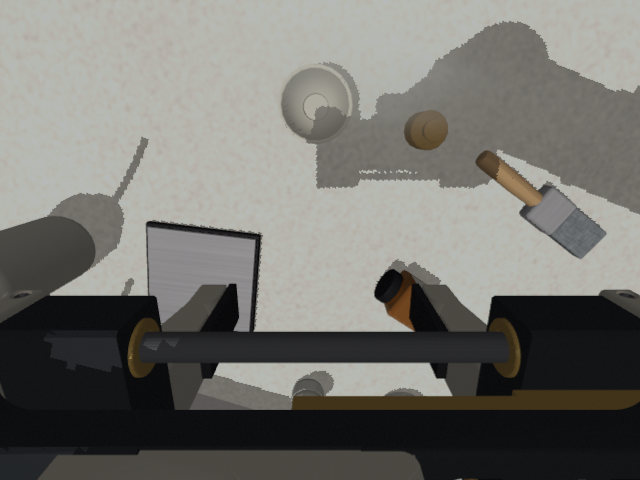

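The wrist view shows the cap at (390,287) and the body partly behind the finger at (400,310), with the plate at (205,280). I'll shift so the jar is clear of the fingers.

>>> {"op": "send_rows", "data": {"moves": [{"slide": [-0.13,0.1,0],"turn": 0,"gripper": 1},{"slide": [-0.26,0.2,0],"turn": 0,"gripper": 1},{"slide": [-0.4,0.3,0],"turn": 0,"gripper": 1},{"slide": [-0.53,0.4,0],"turn": 0,"gripper": 1},{"slide": [-0.67,0.5,0],"turn": 0,"gripper": 1}]}}

```text
time_s: 3.27
tcp_pos: [0.528, -0.0975, 0.1868]
eef_rot: [-180.0, 0.0, -159.6]
contact_force: [1.0, -0.4, 0.0]
gripper_width: 0.0876
gripper_force: 0.0
```

Run:
```python
from h import *
import pickle
s=get_state();print(s["time_s"],s["tcp_pos"],s["eef_rot"])
d=optics.capture("wrist"); pickle.dump(d,open("w2.pkl","wb"))
o=np.array([0.525,-0.075,0.03]);u=proj(d,o);print(u)
i=d["img"]; cv2.imwrite("pics/w2.png",cv2.resize(i[60:360,150:550,::-1],None,fx=2,fy=2,interpolation=cv2.INTER_CUBIC))
print(optics.look_for("wrist","jar"),optics.look_for("wrist","warming_plate"))
```

```text
3.2667 [ 0.52800642 -0.09752616  0.18683346] [-1.79995540e+02  7.79518744e-03 -1.59600218e+02]
[345.59840462 217.65282868]
[{'location': [0.5209, -0.08, 0.046], 'p': 0.74}] [{'location': [0.5856, -0.302, 0.0144], 'p': 0.6}, {'location': [0.3769, 0.0322, 0.0186], 'p': 0.37}]
```

View pics/w2.png

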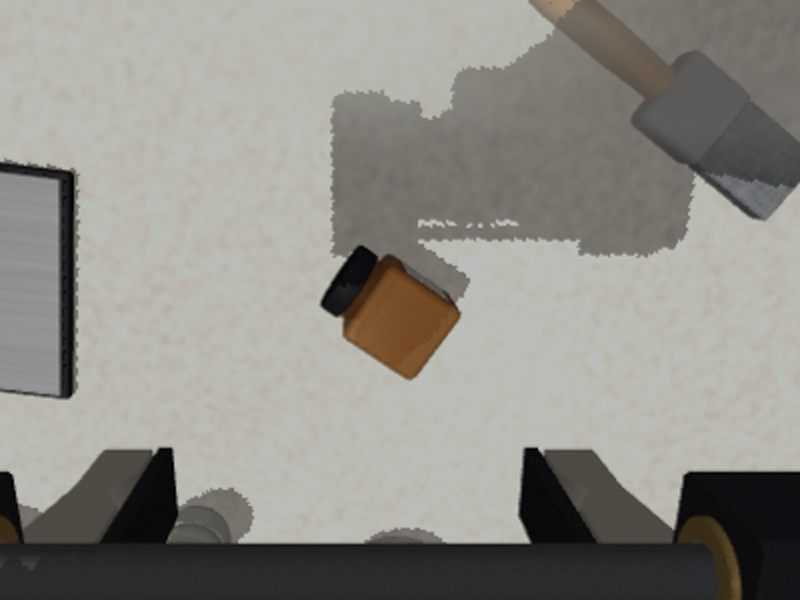

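The crop shows the jar clear of the fingers: cap at crop (350,280), body corners (385,257), (462,312), (412,378), (345,335). I'll fit its pose to the silhouettes from the wrist, side and scene views.

```bash
cat > fit.py <<'E'
from h import *
import pickle
from scipy.optimize import minimize
def mask(img,c,r=45):
    hsv=cv2.cvtColor(img,cv2.COLOR_RGB2HSV); h,s,v=[a.astype(int) for a in cv2.split(hsv)]
    m=(((s>120)&(h<25)&(v>30))|(v<45)).astype(np.uint8)
    w=np.zeros_like(m); cv2.circle(w,tuple(int(a) for a in c),r,1,-1); m*=w
    n,l,st,_=cv2.connectedComponentsWithStats(m); k=1+np.argmax(st[1:,4]); return (l==k).astype(np.uint8)
t=np.linspace(0,2*np.pi,24)
box=np.array([[x,y,z] for x in(-.023,.023) for y in(-.023,.023) for z in(0,.046)])
cap=np.vstack([np.c_[.02*np.cos(t),.02*np.sin(t),0*t+z] for z in(.046,.062)])
def hulls(d,p):
    x,y,z,a=p; ax=np.array([np.cos(a),np.sin(a),0]); M=np.c_[[-ax[1],ax[0],0],[0,0,1],ax]
    S=16; out=np.zeros((480*1,640),np.float32)
    m=np.zeros((480*2,640*2),np.uint8)
    for P in(box,cap):
        u=proj(d,P@M.T+[x,y,z]); cv2.fillConvexPoly(m,cv2.convexHull(np.round((u*2+.5)*S).astype(np.int32)),1,shift=4)
    return m
def run(views,p0):
    ms=[cv2.resize(m,None,fx=2,fy=2,interpolation=cv2.INTER_NEAREST) for _,m in views]
    def cost(p): return sum(1-(h&m).sum()/max(1,(h|m).sum()) for (d,_),m in zip(views,ms) for h in[hulls(d,p)])
    best=None
    for a in np.arange(0,360,30):
        p=np.r_[p0,np.radians(a)]; sx=np.vstack([p,p+np.diag([.01,.01,.01,.4])])
        r=minimize(cost,p,method="Nelder-Mead",options=dict(initial_simplex=sx,maxiter=300,xatol=1e-4,fatol=1e-4))
        if best is None or r.fun<best.fun: best=r
    return best.x,best.fun
E
python3 - <<'E'
from fit import *
w=pickle.load(open("w2.pkl","rb")); W=(w,mask(w["img"],(350,218)))
v={"w":W}
for n,c in(("side",(329,255)),("scene",(330,262))):
    d=optics.capture(n); im=cv2.imread(f"pics/{n}0.png")[:,:,::-1].copy(); v[n]=(d,mask(im,c,24))
print({k:int(m.sum()) for k,(d,m) in v.items()})
for s in(["w"],["side"],["scene"],["w","side","scene"]):
    p,f=run([v[k] for k in s],[.525,-.075,.023]); print(s,np.round(p[:3],4),np.degrees(p[3])%360,f)
E
```

```text
{'w': 2544, 'side': 677, 'scene': 422}
['w'] [ 5.353e-01 -4.540e-02  3.000e-04] 255.03004138786304 0.05682351836197985
['side'] [ 0.5278 -0.066   0.0048] 263.982197726053 0.14331108992691455
['scene'] [ 0.5224 -0.068  -0.001 ] 237.9215676390942 0.28755364806866957
['w', 'side', 'scene'] [ 0.5294 -0.0491  0.0192] 257.7207606261848 0.694825802733737
```

>>> {"op": "send_rows", "data": {"moves": [{"slide": [-0.1,0.15,0],"turn": -0.08,"gripper": 1},{"slide": [-0.2,0.3,0],"turn": -0.16,"gripper": 1},{"slide": [-0.3,0.45,0],"turn": -0.24,"gripper": 1},{"slide": [-0.4,0.6,0],"turn": -0.32,"gripper": 1},{"slide": [-0.45,0.74,0],"turn": -0.39,"gripper": 1}]}}

```text
time_s: 3.93
tcp_pos: [0.5528, 0.0304, 0.1868]
eef_rot: [-180.0, 0.0, -124.1]
contact_force: [0.6, 1.0, 0.7]
gripper_width: 0.0877
gripper_force: 0.0
```

>>> {"op": "send_rows", "data": {"moves": [{"slide": [0,0,0],"turn": -0.07,"gripper": 1},{"slide": [0,0,0],"turn": -0.14,"gripper": 1},{"slide": [0,0,0],"turn": -0.21,"gripper": 1},{"slide": [0,0,0],"turn": -0.21,"gripper": 1},{"slide": [0,0,0],"turn": -0.21,"gripper": 1}]}}

```text
time_s: 4.35
tcp_pos: [0.5521, 0.0293, 0.1868]
eef_rot: [-180.0, 0.0, -105.8]
contact_force: [0.0, -0.5, -0.0]
gripper_width: 0.0875
gripper_force: 0.0
```

Run:
```python
from fit import *
s=get_state();print(s["time_s"],s["tcp_pos"],s["eef_rot"],s["joints"])
d=optics.capture("wrist"); pickle.dump(d,open("w3.pkl","wb"))
print(optics.look_for("wrist","jar"))
c=proj(d,np.array([.526,-.075,.03])); print(c)
w=pickle.load(open("w2.pkl","rb")); W=(w,mask(w["img"],(350,218))); X=(d,mask(d["img"],c)); print(X[1].sum())
for n,s in(("w2",[W]),("w3",[X]),("both",[W,X])):
    p,f=run(s,[.527,-.06,.023]); print(n,np.round(p[:3],4),np.degrees(p[3])%360,f)
o=d["img"].copy(); o[cv2.resize(hulls(d,p),(640,480))!=X[1]]=[255,0,0]
u,v=c.astype(int); a=lambda i:cv2.resize(i[max(0,v-70):v+70,max(0,u-70):u+70,::-1],(400,400))
cv2.imwrite("pics/w3.png",np.hstack([a(d["img"]),a(o)]))
```

```text
4.35 [0.55206349 0.0292744  0.18679143] [-1.79996679e+02  1.68070913e-03 -1.05771940e+02] [ 2.33360760e+01  9.06375372e+00 -1.48815114e+01  8.65051904e-04
 -6.60510978e+01 -3.91083668e+01]
[{'location': [0.5226, -0.0788, 0.0453], 'p': 0.74}]
[320.69703426 104.55130629]
76
w2 [ 0.5346 -0.0455  0.0009] 255.8003343047789 0.05680007498359729
w3 [ 0.6594 -0.0855 -2.2465] 182.2900018466368 0.4919786096256684
both [ 0.5347 -0.0455  0.0006] 255.7323455061424 1.031701905078279
```

View pics/w3.png

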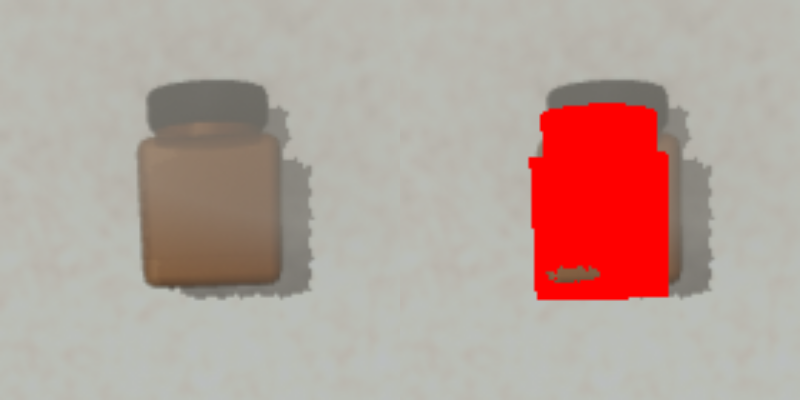

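The crop shows the jar square to the camera: cap top edge at crop y 82, body sides at x 138 and 281, underside edge at y 286. The haze beat my colour threshold, so I'll solve from these edges directly.

Run:
```python
from h import *
import pickle
from scipy.optimize import least_squares
w3=pickle.load(open("w3.pkl","rb"));w2=pickle.load(open("w2.pkl","rb"))
a=lambda x,y:(250+x/2.857,34+y/2.857); b=lambda x,y:(150+x/2,60+y/2)
# top-face corners (jar local: side, up, along) : underside-left.. order by view
A=[a(139,138),a(281,138),a(281,285),a(144,287)]   # shoulder L,R ; underside R,L  (z 46 face)
B=[b(345,335),b(387,257),b(462,312),b(412,378)]
for d,P in((w3,A),(w2,B)):
    q=np.array([onz(d,p,.046) for p in P]);print(np.round(q,4).tolist(),np.round(np.linalg.norm(np.roll(q,-1,0)-q,axis=1),4))
    sh=(q[0]+q[1])/2; un=(q[2]+q[3])/2; v=sh-un; print("shoulder",sh,"under",un,"ang",np.degrees(np.arctan2(v[1],v[0])))
# triangulate each corner from both views
for i in range(4):
    M=[];r=[]
    for d,P in((w3,A),(w2,B)):
        o,k=ray(d,P[i]);k/=np.linalg.norm(k);Q=np.eye(3)-np.outer(k,k);M.append(Q);r.append(Q@o)
    print(np.round(np.linalg.lstsq(np.vstack(M),np.hstack(r),rcond=None)[0],4))
# cap end
print(onz(w3,a(147,85),.023),onz(w3,a(268,85),.023),onz(w2,b(322,304),.023),onz(w2,b(360,247),.023))
```

```text
[[0.5402, -0.0973, 0.046], [0.497, -0.0851, 0.046], [0.5081, -0.0422, 0.046], [0.5517, -0.0538, 0.046]] [0.0448 0.0443 0.0451 0.045 ]
shoulder [ 0.51860122 -0.09122342  0.046     ] under [ 0.52992724 -0.04803202  0.046     ] ang -104.69376602816267
[[0.5395, -0.0956, 0.046], [0.4949, -0.0901, 0.046], [0.5076, -0.0445, 0.046], [0.5491, -0.0549, 0.046]] [0.045  0.0474 0.0428 0.0419]
shoulder [ 0.51719546 -0.0928832   0.046     ] under [ 0.52831428 -0.04966937  0.046     ] ang -104.42909997232387
[ 0.5395 -0.0964  0.0482]
[ 0.4962 -0.0876  0.0299]
[ 0.5082 -0.0425  0.0398]
[ 0.5519 -0.0535  0.0378]
[ 0.53362496 -0.11515132  0.023     ] [ 0.49495378 -0.10425108  0.023     ] [ 0.53365502 -0.11111493  0.023     ] [ 0.49794994 -0.10280524  0.023     ]
```

The jar's underside centre is (0.529,-0.049), its axis points at -104.6°, and the cap centre is near (0.514,-0.106). The faces measure 45 mm and the heights fit. Going to the cap with the fingertips about 7 mm below its axis, so the jar can swing up in a light grip.

>>> {"op": "send_rows", "data": {"moves": [{"slide": [0.2,0,0],"turn": -0.013,"gripper": 1},{"slide": [0.45,0,0.1],"turn": -0.013,"gripper": 1},{"slide": [0.7,0,0.3],"turn": -0.013,"gripper": 1},{"slide": [0.9,0,0.5],"turn": -0.013,"gripper": 1},{"slide": [0.944,0,0.6],"turn": -0.013,"gripper": 1}]}}

```text
time_s: 4.87
tcp_pos: [0.512, -0.1089, 0.0949]
eef_rot: [179.9, -0.0, -104.6]
contact_force: [-0.5, 0.0, -0.5]
gripper_width: 0.0874
gripper_force: 0.0
```

Run:
```python
from h import *
s=get_state();print(s["time_s"],s["tcp_pos"],s["eef_rot"]);print(slide([.5139,-.1071,.016]))
```

```text
4.8667 [ 0.51200412 -0.10892561  0.09486201] [ 1.79913186e+02 -1.00037503e-02 -1.04622667e+02]
[-0.015 -0.01   0.526]
```

>>> {"op": "send_rows", "data": {"moves": [{"slide": [0,0,0.12],"turn": 0,"gripper": 1},{"slide": [0,0,0.25],"turn": 0,"gripper": 1},{"slide": [0,0,0.38],"turn": 0,"gripper": 1},{"slide": [0,0,0.48],"turn": 0,"gripper": 1},{"slide": [0,0,0.535],"turn": 0,"gripper": 1}]}}

```text
time_s: 5.28
tcp_pos: [0.5132, -0.1066, 0.0147]
eef_rot: [179.9, -0.0, -104.5]
contact_force: [-0.0, 0.4, 0.0]
gripper_width: 0.0877
gripper_force: 0.0
```

>>> {"op": "send_rows", "data": {"moves": [{"slide": [0,0,0],"turn": 0,"gripper": 0.6},{"slide": [0,0,0],"turn": 0,"gripper": 0.5},{"slide": [0,0,0],"turn": 0,"gripper": 0.4},{"slide": [0,0,0],"turn": 0,"gripper": 0.3},{"slide": [0,0,0],"turn": 0,"gripper": 0.3}], "newtons": 4}}

```text
time_s: 5.7
tcp_pos: [0.5152, -0.106, 0.0174]
eef_rot: [-179.9, 0.0, -104.3]
contact_force: [0.3, 1.6, 0.7]
gripper_width: 0.0598
gripper_force: 0.0
```

>>> {"op": "send_rows", "data": {"moves": [{"slide": [0,0,0],"turn": 0,"gripper": 0.3},{"slide": [0,0,0],"turn": 0,"gripper": 0.3},{"slide": [0,0,0],"turn": 0,"gripper": 0.3},{"slide": [0,0,0],"turn": 0,"gripper": 0.3},{"slide": [0,0,0],"turn": 0,"gripper": 0.3}], "newtons": 4}}

```text
time_s: 6.12
tcp_pos: [0.5145, -0.1061, 0.0165]
eef_rot: [-180.0, -0.0, -104.3]
contact_force: [-0.3, -0.5, -0.0]
gripper_width: 0.0287
gripper_force: 0.0
```

Run:
```python
from h import *
s=get_state();print(s["time_s"],s["tcp_pos"],s["eef_rot"],s["gripper_width"],s["gripper_force"],s["contact_force"])
```

```text
6.1167 [ 0.51448613 -0.10609065  0.01646535] [-1.79997496e+02 -1.41107395e-04 -1.04329450e+02] 0.028663447418239462 0.0 [-0.30149335 -0.51538562 -0.04622326]
```

Run:
```python
from h import *
d=optics.capture("wrist"); e=optics.capture("side")
print(optics.look_for("side","jar"),optics.look_for("wrist","jar"))
u,v=proj(e,np.array([.522,-.08,.03])).astype(int); print(u,v)
s=cv2.resize(e["img"][v-50:v+50,u-67:u+67],(400,300),interpolation=cv2.INTER_CUBIC)
cv2.imwrite("pics/g1.png",np.hstack([cv2.resize(d["img"],(400,300)),s])[:,:,::-1])
```

```text
[{'location': [0.5222, -0.0547, 0.0464], 'p': 0.69}] [{'location': [0.5187, -0.097, 0.0399], 'p': 0.81}]
329 251
```

View pics/g1.png

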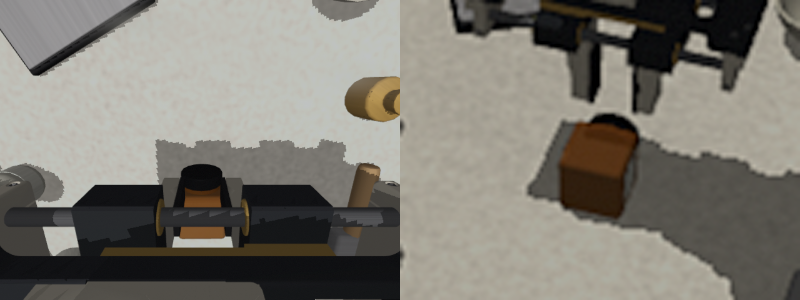

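The picture shows the fingers closed to 29 mm just beyond the cap (side crop (615,95), cap (610,125)), so the grasp missed the cap axially. I'll check by projection.

Run:
```python
from h import *
for n in("side","scene","wrist"):
    d=optics.capture(n)
    T=get_state()["tcp_pos"]; r=R(get_state()["eef_rot"])
    print(n,"tips",[proj(d,T+r@np.array([0,y,0])).round(1).tolist() for y in(-.02,0,.02)],"cap",proj(d,np.array([.514,-.106,.023])).round(1),"body",proj(d,np.array([.5235,-.07,.046])).round(1))
    if n=="side": print([onz(d,p,z).round(4).tolist() for p,z in(((262+215/3,201+105/3),.0165),((262+210/3,201+115/3),.043),((262+170/3,201+150/3),.046))])
    cv2.imwrite(f"pics/{n}2.png",d["img"][:,:,::-1])
```

```text
side tips [[324.8, 245.6], [333.8, 247.7], [342.8, 249.8]] cap [334.  245.5] body [328.8 249.7]
[[0.5162, -0.1418, 0.0165], [0.5185, -0.1039, 0.043], [0.544, -0.0648, 0.046]]
scene tips [[317.2, 256.6], [325.0, 254.7], [332.7, 252.8]] cap [325.2 252.8] body [330.3 256.7]
wrist tips [[291.8, 271.3], [323.9, 271.3], [356.1, 271.4]] cap [324.7 275.5] body [324.2 351.5]
```

Run:
```python
import cv2,numpy as np
c=lambda n,u,v,a,b,w,h:cv2.resize(cv2.imread(f"pics/{n}2.png")[v-b:v+b,u-a:u+a],(w,h),interpolation=cv2.INTER_CUBIC)
cv2.imwrite("pics/g2.png",np.vstack([np.hstack([c("side",334,240,40,30,400,300),c("scene",325,250,40,30,400,300)]),c("wrist",324,310,133,50,800,300)]))
```

```text
(no output)
```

View pics/g2.png

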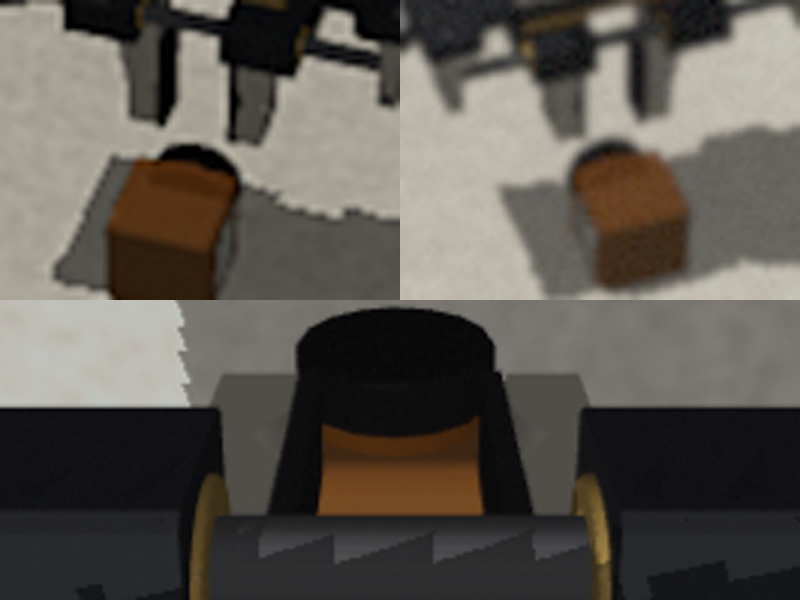

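The three crops all show the fingertips visibly above the cap (side crop tips at y 120–140, cap top at 148; in the wrist crop the fingers occlude the cap). So the real tips stand higher than the reported TCP. I'll quantify that.

Run:
```python
from h import *
import pickle
s=get_state(); print(s)
d=optics.capture("wrist")
T=s["tcp_pos"];r=R(s["eef_rot"]);w=s["gripper_width"]
for k in(0,.02,.03,.04,.05,.06):
    print(k,[proj(d,T+r@np.array([x,y*w/2,-k])).round(1).tolist() for x in(-.0095,.0095) for y in(-1,1)])
print("cam in tool",r.T@(d["origin"]-T))
e=cv2.imread("pics/side2.png");  
S=optics.capture("side");C=optics.capture("scene")
for k in(0,.02,.03,.04,.05,.06):
    print(k,[proj(c,T+r@np.array([0,y*.02,-k])).round(1).tolist() for c in(S,C) for y in(-1,1)])
```

```text
{'time_s': 6.4667, 'joints': array([ 9.76407822e+00,  1.68332395e+01, -3.03929455e+01, -9.40641093e-04,
       -4.27773001e+01, -2.40954583e+01]), 'qd': array([ 0.04760848, -0.03384759, -0.038591  , -0.00325193, -0.07649838,
       -0.09600713]), 'joint_torque': array([ 1.76920825e-03, -4.50253344e+01,  2.11674356e+01,  5.05640253e+00,
        7.69871858e-04, -9.96907806e-05]), 'tcp_pos': array([ 0.51446451, -0.10608312,  0.01637822]), 'eef_rot': array([ 1.79996558e+02, -8.39670566e-04, -1.04332071e+02]), 'contact_force': array([-1.05346407, -0.40120463, -0.25509799]), 'moment': array([0.04348151, 0.05553205, 0.0287273 ]), 'gripper_force': 0.0, 'gripper_width': 0.026441361656563085}
0 [[302.9, 285.3], [344.9, 285.3], [302.4, 257.0], [345.5, 257.0]]
0.02 [[300.9, 300.1], [346.9, 300.1], [300.3, 269.4], [347.6, 269.5]]
0.03 [[299.7, 308.6], [348.0, 308.7], [299.0, 276.6], [348.8, 276.7]]
0.04 [[298.5, 318.1], [349.3, 318.1], [297.6, 284.6], [350.2, 284.7]]
0.05 [[297.0, 328.6], [350.7, 328.6], [296.1, 293.6], [351.7, 293.6]]
0.06 [[295.4, 340.3], [352.3, 340.4], [294.4, 303.6], [353.4, 303.7]]
cam in tool [ 8.32233751e-02 -3.53741610e-05 -1.98743510e-01]
0 [[324.8, 245.6], [342.8, 249.7], [317.2, 256.6], [332.7, 252.8]]
0.02 [[324.9, 238.9], [343.1, 243.0], [317.2, 250.9], [332.8, 247.1]]
0.03 [[324.9, 235.5], [343.2, 239.6], [317.2, 248.0], [332.9, 244.1]]
0.04 [[325.0, 232.0], [343.3, 236.1], [317.1, 245.0], [332.9, 241.2]]
0.05 [[325.0, 228.5], [343.5, 232.6], [317.1, 242.0], [333.0, 238.2]]
0.06 [[325.0, 225.0], [343.7, 229.1], [317.1, 239.0], [333.1, 235.2]]
```

The tips sit about 33 mm behind the reported TCP in both fixed cameras: at the reported z of 0.0165 they were really at about 0.049, just above the jar. I'll reopen, go down step by step watching the force, and confirm by closing on the cap.

>>> {"op": "send_rows", "data": {"moves": [{"slide": [0,0,0],"turn": 0,"gripper": 0.8},{"slide": [0,0,0],"turn": 0,"gripper": 0.8},{"slide": [0,0,0],"turn": 0,"gripper": 0.8},{"slide": [0,0,0],"turn": 0,"gripper": 0.8},{"slide": [0,0,0],"turn": 0,"gripper": 0.8}]}}

```text
time_s: 7.03
tcp_pos: [0.5145, -0.1061, 0.0164]
eef_rot: [180.0, 0.0, -104.3]
contact_force: [0.2, -0.8, 0.3]
gripper_width: 0.0542
gripper_force: 0.0
```

>>> {"op": "send_rows", "data": {"moves": [{"slide": [0,0,0.02],"turn": 0,"gripper": 0.8},{"slide": [0,0,0.05],"turn": 0,"gripper": 0.8},{"slide": [0,0,0.08],"turn": 0,"gripper": 0.8},{"slide": [0,0,0.11],"turn": 0,"gripper": 0.8},{"slide": [0,0,0.11],"turn": 0,"gripper": 0.8}]}}

```text
time_s: 7.45
tcp_pos: [0.5136, -0.1061, -0.0013]
eef_rot: [179.9, -0.0, -104.3]
contact_force: [-0.5, -0.5, -0.2]
gripper_width: 0.07
gripper_force: 0.0
```

>>> {"op": "send_rows", "data": {"moves": [{"slide": [0,0,0],"turn": 0,"gripper": 0.6},{"slide": [0,0,0],"turn": 0,"gripper": 0.45},{"slide": [0,0,0],"turn": 0,"gripper": 0.36},{"slide": [0,0,0],"turn": 0,"gripper": 0.36},{"slide": [0,0,0],"turn": 0,"gripper": 0.36}], "newtons": 3}}

```text
time_s: 7.87
tcp_pos: [0.5146, -0.106, 0.0001]
eef_rot: [-180.0, 0.0, -104.3]
contact_force: [-0.9, -0.2, 0.8]
gripper_width: 0.0423
gripper_force: 0.0
```

>>> {"op": "send_rows", "data": {"moves": [{"slide": [0,0,0],"turn": 0,"gripper": 0.36},{"slide": [0,0,0],"turn": 0,"gripper": 0.36},{"slide": [0,0,0],"turn": 0,"gripper": 0.36},{"slide": [0,0,0],"turn": 0,"gripper": 0.36},{"slide": [0,0,0],"turn": 0,"gripper": 0.36}], "newtons": 3}}

```text
time_s: 8.28
tcp_pos: [0.5145, -0.1061, -0.0001]
eef_rot: [-180.0, 0.0, -104.3]
contact_force: [0.1, -1.3, -0.1]
gripper_width: 0.0311
gripper_force: 0.0
```

>>> {"op": "send_rows", "data": {"moves": [{"slide": [0,0,0],"turn": 0,"gripper": 0.6},{"slide": [0,0,0],"turn": 0,"gripper": 0.6},{"slide": [0,0,0],"turn": 0,"gripper": 0.6},{"slide": [0,0,0],"turn": 0,"gripper": 0.6},{"slide": [0,0,0],"turn": 0,"gripper": 0.6}]}}

```text
time_s: 8.7
tcp_pos: [0.5145, -0.1061, -0.0001]
eef_rot: [180.0, -0.0, -104.3]
contact_force: [0.0, 0.6, -0.4]
gripper_width: 0.0516
gripper_force: 0.0
```

>>> {"op": "send_rows", "data": {"moves": [{"slide": [0,0,0.02],"turn": 0,"gripper": 0.6},{"slide": [0,0,0.05],"turn": 0,"gripper": 0.6},{"slide": [0,0,0.08],"turn": 0,"gripper": 0.6},{"slide": [0,0,0.107],"turn": 0,"gripper": 0.6},{"slide": [0,0,0.107],"turn": 0,"gripper": 0.6}]}}

```text
time_s: 9.12
tcp_pos: [0.5137, -0.1062, -0.0173]
eef_rot: [179.9, -0.0, -104.3]
contact_force: [0.4, 0.3, -0.3]
gripper_width: 0.0521
gripper_force: 0.0
```

>>> {"op": "send_rows", "data": {"moves": [{"slide": [0,0,0],"turn": 0,"gripper": 0.5},{"slide": [0,0,0],"turn": 0,"gripper": 0.4},{"slide": [0,0,0],"turn": 0,"gripper": 0.36},{"slide": [0,0,0],"turn": 0,"gripper": 0.36},{"slide": [0,0,0],"turn": 0,"gripper": 0.36}], "newtons": 3}}

```text
time_s: 9.53
tcp_pos: [0.5147, -0.1061, -0.016]
eef_rot: [-180.0, 0.0, -104.3]
contact_force: [0.5, -0.3, -0.8]
gripper_width: 0.0399
gripper_force: 3.0
```

Run:
```python
from h import *
s=get_state();print(s["time_s"],s["tcp_pos"],s["gripper_width"],s["gripper_force"],s["contact_force"])
for n in("side","scene"):
    d=optics.capture(n); cv2.imwrite(f"pics/{n}3.png",d["img"][:,:,::-1]); print(n,[(r["location"],r["p"]) for r in optics.look_for(n,"jar")])
d=optics.capture("wrist"); cv2.imwrite("pics/wrist3.png",d["img"][:,:,::-1])
```

```text
9.5333 [ 0.5146543  -0.10606266 -0.01598754] 0.03994878037199586 2.9912183806300163 [ 0.49917386 -0.25465607 -0.79597214]
side [([0.5181, -0.0542, 0.0446], 0.74)]
scene [([0.5292, -0.0566, 0.042], 0.96), ([0.5292, 0.3055, 0.0844], 0.43)]
```

The fingers now hold the cap at 39.9 mm with 3 N, so the tool really ends about 37 mm short of the reported TCP. I'll regrip 4 mm lower for a better hold, then tip the jar up.

>>> {"op": "send_rows", "data": {"moves": [{"slide": [0,0,0],"turn": 0,"gripper": 0.55},{"slide": [0,0,0],"turn": 0,"gripper": 0.55},{"slide": [0,0,0.01],"turn": 0,"gripper": 0.55},{"slide": [0,0,0.025],"turn": 0,"gripper": 0.55},{"slide": [0,0,0.025],"turn": 0,"gripper": 0.5}]}}

```text
time_s: 10.2
tcp_pos: [0.5141, -0.1061, -0.0204]
eef_rot: [180.0, -0.0, -104.3]
contact_force: [-0.0, -0.8, -0.2]
gripper_width: 0.0459
gripper_force: 0.0
```

>>> {"op": "send_rows", "data": {"moves": [{"slide": [0,0,0],"turn": 0,"gripper": 0.36},{"slide": [0,0,0],"turn": 0,"gripper": 0.36},{"slide": [0,0,0],"turn": 0,"gripper": 0.36},{"slide": [0,0,0],"turn": 0,"gripper": 0.36},{"slide": [0,0,0],"turn": 0,"gripper": 0.36}], "newtons": 4}}

```text
time_s: 10.62
tcp_pos: [0.5144, -0.106, -0.0199]
eef_rot: [180.0, -0.0, -104.3]
contact_force: [-0.1, 0.0, -0.7]
gripper_width: 0.0395
gripper_force: 4.0
```

>>> {"op": "send_rows", "data": {"moves": [{"slide": [-0.014,0,-0.03],"turn": 0,"gripper": 0.36},{"slide": [-0.03,0,-0.06],"turn": 0,"gripper": 0.36},{"slide": [-0.053,0,-0.091],"turn": 0,"gripper": 0.36},{"slide": [-0.087,0,-0.13],"turn": 0,"gripper": 0.36},{"slide": [-0.127,0,-0.166],"turn": 0,"gripper": 0.36}], "newtons": 4}}

```text
time_s: 11.03
tcp_pos: [0.5195, -0.0872, 0.0059]
eef_rot: [-180.0, 0.0, -104.3]
contact_force: [0.4, 0.6, -2.0]
gripper_width: 0.0397
gripper_force: 4.0
```

Run:
```python
from h import *
s=get_state();print(s["tcp_pos"],s["gripper_width"],s["gripper_force"],s["contact_force"],s["moment"])
T=s["tcp_pos"]+[0,0,.037]
o=[]
for n in("side","scene"):
    d=optics.capture(n); u,v=proj(d,T).astype(int); o.append(cv2.resize(d["img"][v-45:v+45,u-60:u+60],(400,300),interpolation=cv2.INTER_CUBIC))
cv2.imwrite("pics/t1.png",np.hstack(o)[:,:,::-1])
```

```text
[ 0.51948334 -0.08719515  0.00587472] 0.0397380701543523 3.9993423968553543 [ 0.37772092  0.64922283 -1.99924318] [ 0.12905291  0.07337993 -0.05427152]
```

View pics/t1.png

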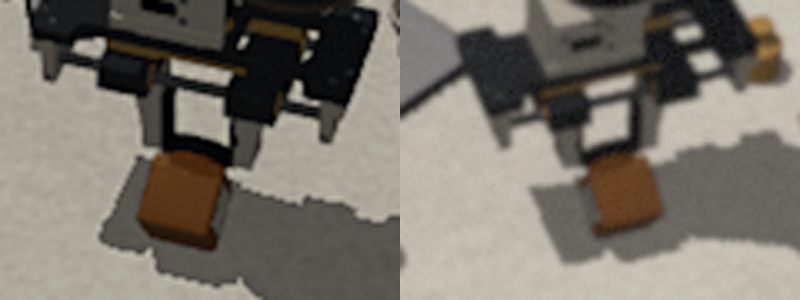

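The crops show the cap held between the tips (side (190,150)) with the jar already tilted and its bottom edge on the table. I'll finish the arc.

>>> {"op": "send_rows", "data": {"moves": [{"slide": [-0.043,0,-0.03],"turn": 0,"gripper": 0.36},{"slide": [-0.091,0,-0.053],"turn": 0,"gripper": 0.36},{"slide": [-0.14,0,-0.07],"turn": 0,"gripper": 0.36},{"slide": [-0.192,0,-0.081],"turn": 0,"gripper": 0.36},{"slide": [-0.245,0,-0.083],"turn": 0,"gripper": 0.36}]}}

```text
time_s: 11.55
tcp_pos: [0.5289, -0.0511, 0.0181]
eef_rot: [-180.0, 0.0, -104.3]
contact_force: [-0.1, -0.8, 2.5]
gripper_width: 0.0399
gripper_force: 4.0
```

>>> {"op": "send_rows", "data": {"moves": [{"slide": [-0.053,0,0.002],"turn": 0,"gripper": 0.36},{"slide": [-0.1,0,0.012],"turn": 0,"gripper": 0.36},{"slide": [-0.155,0,0.029],"turn": 0,"gripper": 0.36},{"slide": [-0.155,0,0.029],"turn": 0,"gripper": 0.36},{"slide": [-0.155,0,0.029],"turn": 0,"gripper": 0.36}]}}

```text
time_s: 11.97
tcp_pos: [0.5344, -0.0287, 0.0129]
eef_rot: [-180.0, 0.0, -104.3]
contact_force: [0.2, 1.7, 3.7]
gripper_width: 0.0395
gripper_force: 4.0
```

Run:
```python
from h import *
s=get_state();print(s["tcp_pos"],s["gripper_width"],s["gripper_force"],s["contact_force"],s["moment"])
T=s["tcp_pos"]+[0,0,.037]
o=[]
for n in("side","scene"):
    d=optics.capture(n); u,v=proj(d,T).astype(int); o.append(cv2.resize(d["img"][v-45:v+45,u-60:u+60],(400,300),interpolation=cv2.INTER_CUBIC)); print(optics.look_for(n,"jar"))
cv2.imwrite("pics/t2.png",np.hstack(o)[:,:,::-1])
```

```text
[ 0.53444619 -0.02874191  0.01292932] 0.03951282308711635 4.000338166952133 [0.18031305 1.65497938 3.72981033] [ 0.79385662 -0.04516491  0.0323335 ]
[{'location': [0.536, -0.008, 0.0472], 'p': 0.94}]
[{'location': [0.5412, -0.008, 0.0437], 'p': 0.57}]
```

View pics/t2.png

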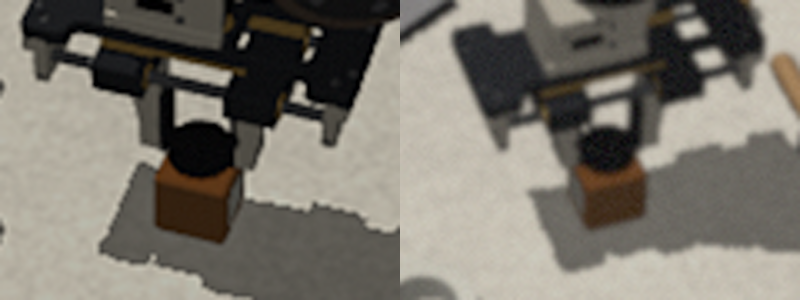

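The jar now stands upright on the table under the tips (side crop: cap (203,148), body (197,205)). I'll firm up the grip and carry it to the plate, turned so the gripper clears the wash bottle.

>>> {"op": "send_rows", "data": {"moves": [{"slide": [0,0,0],"turn": 0,"gripper": 0.3},{"slide": [0,0,0],"turn": 0,"gripper": 0.3},{"slide": [0,0,0],"turn": 0,"gripper": 0.3},{"slide": [0,0,0],"turn": 0,"gripper": 0.3},{"slide": [0,0,-0.01],"turn": 0,"gripper": 0.3}], "newtons": 20}}

```text
time_s: 12.58
tcp_pos: [0.5331, -0.0299, 0.0141]
eef_rot: [179.9, -0.0, -104.4]
contact_force: [0.4, 0.1, -2.0]
gripper_width: 0.0392
gripper_force: 20.0
```

>>> {"op": "send_rows", "data": {"moves": [{"slide": [0,0,-0.05],"turn": 0,"gripper": 0.3},{"slide": [0,0,-0.15],"turn": 0,"gripper": 0.3},{"slide": [0,0,-0.28],"turn": 0,"gripper": 0.3},{"slide": [0,0,-0.4],"turn": 0,"gripper": 0.3},{"slide": [0,0,-0.45],"turn": 0,"gripper": 0.3}], "newtons": 20}}

```text
time_s: 13.0
tcp_pos: [0.5346, -0.0297, 0.0844]
eef_rot: [-179.9, 0.0, -104.3]
contact_force: [1.1, 0.3, -2.1]
gripper_width: 0.0393
gripper_force: 20.0
```

Run:
```python
from h import *
s=get_state();print(s["tcp_pos"],s["gripper_width"],s["gripper_force"],s["contact_force"],slide([.597,-.283,s["tcp_pos"][2]]))
for n in("side","scene"):
    d=optics.capture(n); print(n,[(r["location"],r["p"]) for k in("jar","warming_plate","wash_bottle_a") for r in optics.look_for(n,k)[:1]])
```

```text
[ 0.53458573 -0.02966578  0.08440459] 0.03927022794772991 19.999800324440002 [ 1.0831122   0.3293133  -2.14422619] [ 1.533e+00 -8.210e-01  1.000e-03]
side [([0.5349, -0.0096, 0.1192], 0.59), ([0.6289, -0.2506, 0.0091], 0.42), ([0.6367, -0.4421, 0.0896], 0.75)]
scene [([0.5401, -0.0102, 0.1085], 0.61), ([0.6015, -0.2959, 0.011], 0.85), ([0.6197, -0.4422, 0.1135], 0.94)]
```

>>> {"op": "send_rows", "data": {"moves": [{"slide": [0.1,-0.053,0],"turn": 0,"gripper": 0.3},{"slide": [0.26,-0.139,0],"turn": 0,"gripper": 0.3},{"slide": [0.44,-0.235,0],"turn": 0,"gripper": 0.3},{"slide": [0.62,-0.332,0],"turn": 0,"gripper": 0.3},{"slide": [0.77,-0.412,0],"turn": 0,"gripper": 0.3}]}}

```text
time_s: 13.82
tcp_pos: [0.5653, -0.1583, 0.0813]
eef_rot: [179.9, -0.0, -104.3]
contact_force: [0.4, -0.5, -1.0]
gripper_width: 0.039
gripper_force: 20.0
```

>>> {"op": "send_rows", "data": {"moves": [{"slide": [0.18,-0.097,0],"turn": 0.05,"gripper": 0.3},{"slide": [0.36,-0.193,0],"turn": 0.1,"gripper": 0.3},{"slide": [0.54,-0.289,0],"turn": 0.15,"gripper": 0.3},{"slide": [0.7,-0.375,0],"turn": 0.2,"gripper": 0.3},{"slide": [0.763,-0.41,0],"turn": 0.23,"gripper": 0.3}]}}

```text
time_s: 14.23
tcp_pos: [0.5965, -0.286, 0.0807]
eef_rot: [179.9, -0.1, -125.4]
contact_force: [1.7, -0.2, -1.4]
gripper_width: 0.0391
gripper_force: 20.0
```

Run:
```python
from h import *
s=get_state();print(s["time_s"],s["tcp_pos"],s["eef_rot"],s["gripper_width"],s["gripper_force"],s["contact_force"],slide([.598,-.283,.028]))
for n in("side","scene","wrist"):
    d=optics.capture(n); print(n,[(k,r["location"],r["p"]) for k in("jar","warming_plate") for r in optics.look_for(n,k)[:1]])
# plate corners in the first views: dark foot / steel blob
```

```text
14.2333 [ 0.59650894 -0.28597936  0.08066429] [ 1.79928361e+02 -7.12824450e-02 -1.25381348e+02] 0.039110244983333604 19.99876767396927 [ 1.67662927 -0.22726769 -1.43050038] [-0.022  0.003  0.351]
side [('jar', [0.5967, -0.2721, 0.1114], 0.63), ('warming_plate', [0.592, -0.2874, 0.0144], 0.87)]
scene [('warming_plate', [0.5268, 0.3044, 0.0857], 0.65)]
wrist [('jar', [0.5943, -0.2922, 0.1301], 0.62), ('warming_plate', [0.5763, -0.3226, 0.0136], 0.62)]
```

>>> {"op": "send_rows", "data": {"moves": [{"slide": [0,0,0.08],"turn": 0,"gripper": 0.3},{"slide": [0,0,0.17],"turn": 0,"gripper": 0.3},{"slide": [0,0,0.25],"turn": 0,"gripper": 0.3},{"slide": [0,0,0.31],"turn": 0,"gripper": 0.3},{"slide": [0,0,0.34],"turn": 0,"gripper": 0.3}]}}

```text
time_s: 15.1
tcp_pos: [0.5955, -0.2823, 0.0289]
eef_rot: [179.9, -0.1, -125.0]
contact_force: [0.2, 0.1, -1.6]
gripper_width: 0.0388
gripper_force: 20.0
```

>>> {"op": "send_rows", "data": {"moves": [{"slide": [0,0,0.01],"turn": 0,"gripper": 0.3},{"slide": [0,0,0.02],"turn": 0,"gripper": 0.3},{"slide": [0,0,0.03],"turn": 0,"gripper": 0.3},{"slide": [0,0,0.03],"turn": 0,"gripper": 0.3},{"slide": [0,0,0.03],"turn": 0,"gripper": 0.3}]}}

```text
time_s: 15.52
tcp_pos: [0.5969, -0.2829, 0.0271]
eef_rot: [-180.0, 0.0, -125.0]
contact_force: [0.1, -0.7, -2.0]
gripper_width: 0.0392
gripper_force: 20.0
```

>>> {"op": "send_rows", "data": {"moves": [{"slide": [0,0,0.005],"turn": 0,"gripper": 0.3},{"slide": [0,0,0.01],"turn": 0,"gripper": 0.3},{"slide": [0,0,0.013],"turn": 0,"gripper": 0.3},{"slide": [0,0,0.013],"turn": 0,"gripper": 0.3},{"slide": [0,0,0.013],"turn": 0,"gripper": 0.3}]}}

```text
time_s: 15.93
tcp_pos: [0.5967, -0.2828, 0.0248]
eef_rot: [-180.0, 0.0, -125.0]
contact_force: [-0.6, 0.4, -1.0]
gripper_width: 0.039
gripper_force: 20.0
```

>>> {"op": "send_rows", "data": {"moves": [{"slide": [0,0,0.005],"turn": 0,"gripper": 0.3},{"slide": [0,0,0.01],"turn": 0,"gripper": 0.3},{"slide": [0,0,0.015],"turn": 0,"gripper": 0.3},{"slide": [0,0,0.015],"turn": 0,"gripper": 0.3},{"slide": [0,0,0.015],"turn": 0,"gripper": 0.3}], "newtons": 8}}

```text
time_s: 16.35
tcp_pos: [0.597, -0.2826, 0.0241]
eef_rot: [-179.9, 0.0, -125.0]
contact_force: [-3.6, 4.0, 10.8]
gripper_width: 0.0397
gripper_force: 8.0
```

>>> {"op": "send_rows", "data": {"moves": [{"slide": [0,0,-0.008],"turn": 0,"gripper": 0.44},{"slide": [0,0,-0.008],"turn": 0,"gripper": 0.48},{"slide": [0,0,-0.008],"turn": 0,"gripper": 0.52},{"slide": [0,0,-0.008],"turn": 0,"gripper": 0.6},{"slide": [0,0,-0.008],"turn": 0,"gripper": 0.7}]}}

```text
time_s: 16.77
tcp_pos: [0.5965, -0.2829, 0.0234]
eef_rot: [180.0, -0.0, -125.0]
contact_force: [-0.1, -0.2, 0.3]
gripper_width: 0.0538
gripper_force: 0.0
```

>>> {"op": "send_rows", "data": {"moves": [{"slide": [0,0,-0.03],"turn": 0,"gripper": 0.7},{"slide": [0,0,-0.1],"turn": 0,"gripper": 0.8},{"slide": [0,0,-0.2],"turn": 0,"gripper": 0.8},{"slide": [0,0,-0.4],"turn": 0,"gripper": 0.8},{"slide": [0,0,-0.6],"turn": 0,"gripper": 0.8}]}}

```text
time_s: 17.18
tcp_pos: [0.596, -0.2827, 0.1146]
eef_rot: [179.9, -0.0, -125.0]
contact_force: [1.4, -0.9, -0.2]
gripper_width: 0.0699
gripper_force: 0.0
```

Run:
```python
from h import *
s=get_state();print(s["time_s"],s["tcp_pos"],s["gripper_width"],s["gripper_force"],s["contact_force"])
for n in("side","scene","wrist"):
    d=optics.capture(n); cv2.imwrite(f"pics/{n}5.png",d["img"][:,:,::-1]); print(n,[(k,r["location"],r["p"]) for k in("jar","warming_plate") for r in optics.look_for(n,k)[:1]])
```

```text
17.1833 [ 0.59595244 -0.28274928  0.11463435] 0.06985405807630532 0.0 [ 1.43073677 -0.94232169 -0.19461956]
side [('jar', [0.5995, -0.2658, 0.0572], 0.85), ('warming_plate', [0.582, -0.2813, 0.0131], 0.59)]
scene [('jar', [0.6023, -0.2654, 0.0513], 0.67), ('warming_plate', [0.6201, -0.2866, 0.0108], 0.57)]
wrist [('jar', [0.5955, -0.2901, 0.07], 0.8), ('warming_plate', [0.5812, -0.3214, 0.0161], 0.97)]
```

The jar stands on the plate and is released. Next I need to know whether the vertical tool can reach the keys past the rail, so I'll measure the gripper's depth profile from the pictures already taken.

Run:
```python
from h import *
d=optics.capture("wrist"); s=get_state();T=s["tcp_pos"];r=R(s["eef_rot"])
for k in(.037,.06,.07,.08,.09,.1,.12,.14,.16):
    o=[]
    for row in(279,295,332,360,392,410,455):
        xs=np.linspace(-.1,.1,2001); v=proj(d,(T+np.c_[xs,0*xs,0*xs-k]@r.T))[:,1]
        o.append(round(1000*xs[np.argmin(abs(v-row))]))
    print(k,o)
g=cv2.cvtColor(d["img"],cv2.COLOR_RGB2GRAY)
for c in(60,100,320,560): print(c,[ (int(v),int(g[v,c])) for v in range(280,480,8)])
print(proj(d,np.array([.597,-.283,.074])))
```

```text
0.037 [11, 2, -20, -38, -59, -72, -100]
0.06 [21, 14, -5, -20, -39, -50, -79]
0.07 [26, 19, 1, -13, -30, -40, -68]
0.08 [30, 24, 8, -5, -21, -31, -56]
0.09 [35, 29, 14, 2, -12, -21, -44]
0.1 [39, 34, 20, 9, -4, -11, -32]
0.12 [48, 44, 33, 24, 14, 8, -9]
0.14 [57, 54, 46, 39, 32, 27, 14]
0.16 [66, 64, 58, 54, 49, 46, 38]
60 [(280, 198), (288, 194), (296, 196), (304, 198), (312, 17), (320, 18), (328, 18), (336, 36), (344, 44), (352, 45), (360, 24), (368, 22), (376, 23), (384, 23), (392, 23), (400, 25), (408, 24), (416, 17), (424, 18), (432, 18), (440, 18), (448, 36), (456, 82), (464, 81), (472, 82)]
100 [(280, 199), (288, 199), (296, 18), (304, 17), (312, 18), (320, 17), (328, 17), (336, 37), (344, 44), (352, 44), (360, 44), (368, 44), (376, 44), (384, 25), (392, 25), (400, 24), (408, 23), (416, 17), (424, 18), (432, 17), (440, 17), (448, 36), (456, 83), (464, 82), (472, 82)]
320 [(280, 148), (288, 88), (296, 195), (304, 198), (312, 196), (320, 198), (328, 192), (336, 37), (344, 47), (352, 49), (360, 44), (368, 199), (376, 97), (384, 96), (392, 117), (400, 60), (408, 60), (416, 17), (424, 17), (432, 18), (440, 18), (448, 23), (456, 82), (464, 82), (472, 82)]
560 [(280, 126), (288, 124), (296, 18), (304, 17), (312, 18), (320, 17), (328, 17), (336, 23), (344, 25), (352, 24), (360, 25), (368, 24), (376, 23), (384, 24), (392, 60), (400, 59), (408, 59), (416, 17), (424, 19), (432, 18), (440, 18), (448, 19), (456, 23), (464, 24), (472, 23)]
[322.93643238 250.96084311]
```

Run:
```python
from h import *
o=[]
for n in("side","scene"):
    d=optics.capture(n); s=get_state(); u,v=proj(d,s["tcp_pos"]+[0,0,.08]).astype(int)
    o.append(cv2.resize(d["img"][max(0,v-75):v+75,u-50:u+50],(400,600),interpolation=cv2.INTER_CUBIC)); print(n,u,v)
cv2.imwrite("pics/p1.png",np.hstack(o)[:,:,::-1])
```

```text
side 300 129
scene 254 171
```

The jar and plate check out. I'm moving over the console with the fingers shut, positioned so the wrist camera sees the keys in front of the rail.

>>> {"op": "send_rows", "data": {"moves": [{"slide": [0,0,-0.15],"turn": 0,"gripper": 0.5},{"slide": [0,0,-0.35],"turn": 0,"gripper": 0.2},{"slide": [-0.1,0.07,-0.5],"turn": 0,"gripper": 0},{"slide": [-0.25,0.16,-0.57],"turn": 0,"gripper": 0},{"slide": [-0.39,0.25,-0.57],"turn": 0,"gripper": 0}]}}

```text
time_s: 18.2
tcp_pos: [0.601, -0.2135, 0.2023]
eef_rot: [-179.7, 0.1, -125.1]
contact_force: [0.8, 0.1, 0.5]
gripper_width: 0.0425
gripper_force: 0.0
```

>>> {"op": "send_rows", "data": {"moves": [{"slide": [-0.19,0.12,0],"turn": 0,"gripper": 0},{"slide": [-0.38,0.24,0],"turn": 0,"gripper": 0},{"slide": [-0.58,0.36,0],"turn": 0,"gripper": 0},{"slide": [-0.78,0.49,0],"turn": 0,"gripper": 0},{"slide": [-0.97,0.61,0],"turn": 0,"gripper": 0}]}}

```text
time_s: 18.62
tcp_pos: [0.6078, -0.04, 0.199]
eef_rot: [180.0, -0.0, -125.0]
contact_force: [1.0, -0.3, -0.3]
gripper_width: 0.0089
gripper_force: 0.0
```

>>> {"op": "send_rows", "data": {"moves": [{"slide": [-0.19,0.12,0],"turn": 0,"gripper": 0},{"slide": [-0.38,0.24,0],"turn": 0,"gripper": 0},{"slide": [-0.58,0.36,0],"turn": 0,"gripper": 0},{"slide": [-0.78,0.49,0],"turn": 0,"gripper": 0},{"slide": [-0.97,0.61,0],"turn": 0,"gripper": 0}]}}

```text
time_s: 19.03
tcp_pos: [0.6164, 0.1318, 0.1989]
eef_rot: [180.0, -0.0, -125.0]
contact_force: [0.8, 0.0, -0.2]
gripper_width: 0.0004
gripper_force: 0.0
```

>>> {"op": "send_rows", "data": {"moves": [{"slide": [-0.19,0.12,0],"turn": 0,"gripper": 0},{"slide": [-0.38,0.24,0],"turn": 0,"gripper": 0},{"slide": [-0.58,0.36,0],"turn": 0,"gripper": 0},{"slide": [-0.78,0.49,0],"turn": 0,"gripper": 0},{"slide": [-0.97,0.61,0],"turn": 0,"gripper": 0}]}}

```text
time_s: 19.45
tcp_pos: [0.625, 0.3035, 0.1988]
eef_rot: [180.0, -0.0, -125.0]
contact_force: [0.2, -0.4, 0.4]
gripper_width: 0.0005
gripper_force: 0.0
```

Run:
```python
from h import *
import pickle
s=get_state();print(s["time_s"],s["tcp_pos"],s["eef_rot"],s["gripper_width"],s["joints"])
d=optics.capture("wrist"); pickle.dump(d,open("w6.pkl","wb"))
for k in("key_round_top","key_square_top","key_long_top","key_small_top"): print(k,[(r["location"],r["p"],proj(d,r["location"]).round().tolist()) for r in optics.look_for("wrist",k)])
for n,xy in zip("sq sm lo ro".split(),([.6615,.213],[.62,.242],[.5725,.2775],[.5275,.307])): print(n,proj(d,np.r_[xy,.085]).round(1))
g=cv2.cvtColor(d["img"],cv2.COLOR_RGB2GRAY); cv2.imwrite("pics/w6.png",d["img"][:,:,::-1])
for th in(150,170,190,210):
    n,l,st,c=cv2.connectedComponentsWithStats((g>th).astype(np.uint8))
    print(th,[(c[i].round(1).tolist(),st[i].tolist()) for i in range(1,n) if 150<st[i,4]<6000])
```

```text
19.45 [0.62498902 0.30349698 0.19878136] [ 1.79994428e+02 -2.43835321e-02 -1.25018692e+02] 0.000505662358494514 [ 4.19265002e+01  2.20551680e+01  4.52311877e+00  8.41451517e-05
 -7.24929626e+01 -7.69452184e+01]
key_round_top [([0.5228, 0.2985, 0.0845], 0.82, [416.0, 155.0])]
key_square_top [([0.6579, 0.2106, 0.0851], 0.58, [234.0, 162.0]), ([0.5252, 0.3012, 0.0857], 0.28, [415.0, 160.0])]
key_long_top [([0.5743, 0.2739, 0.084], 0.57, [352.0, 166.0])]
key_small_top [([0.6168, 0.2434, 0.0836], 0.6, [293.0, 165.0]), ([0.7143, 0.0257, 0.0243], 0.59, [80.0, 28.0])]
sq [232.4 166.2]
sm [289.3 166.2]
lo [355.8 168.3]
ro [416.3 166.4]
150 [([76.2, 15.3], [33, 0, 76, 34, 1541]), ([4.2, 75.0], [0, 59, 14, 35, 256]), ([416.5, 159.9], [401, 145, 32, 31, 792]), ([230.3, 161.0], [216, 148, 29, 27, 756]), ([354.4, 160.4], [334, 153, 42, 15, 596]), ([292.3, 160.4], [285, 154, 15, 14, 163]), ([266.8, 199.7], [224, 196, 86, 7, 462]), ([166.5, 247.3], [147, 224, 52, 52, 1342]), ([484.8, 258.7], [473, 237, 26, 49, 897]), ([258.9, 253.7], [214, 251, 87, 6, 476]), ([72.9, 318.0], [49, 292, 60, 40, 1045]),
[... 730 characters left out ...]
 629]), ([354.7, 160.4], [335, 154, 40, 13, 481]), ([265.0, 199.9], [224, 197, 86, 6, 368]), ([162.9, 245.5], [148, 225, 28, 51, 1025]), ([484.8, 259.1], [473, 238, 25, 48, 844]), ([516.6, 287.7], [447, 242, 135, 89, 4458]), ([72.2, 317.8], [49, 293, 59, 38, 932]), ([144.7, 377.9], [95, 363, 88, 33, 2292]), ([510.3, 388.0], [466, 363, 103, 47, 3788])]
210 [([76.1, 15.1], [34, 0, 74, 33, 1240]), ([163.0, 240.1], [148, 225, 27, 41, 729]), ([485.0, 258.9], [474, 239, 24, 46, 786]), ([516.1, 287.5], [448, 242, 133, 89, 4110]), ([163.8, 265.3], [153, 255, 23, 20, 151]), ([72.2, 317.5], [51, 295, 55, 36, 803]), ([145.7, 377.6], [96, 364, 87, 31, 1909]), ([511.7, 387.7], [467, 364, 102, 45, 2948])]
```

Key blobs in the wrist view: square (230,161), small (292,160), long (354,160), round (416,160), all in one row, so the tool is square to the row. Now computing their positions and the rail's.

```bash
cat > con.py <<'E'
from h import *
import pickle
w=pickle.load(open("w6.pkl","rb")); B=dict(sq=(230,161),sm=(292.3,160.4),lo=(354.4,160.4),ro=(416.5,159.9))
E
python3 - <<'E'
from con import *
for z in(.080,.085,.090):
    q=np.array([onz(w,B[k],z) for k in B]); print(z,np.round(q[:,:2],4).tolist(),np.round(np.linalg.norm(np.diff(q,axis=0),axis=1),4), np.degrees(np.arctan2(*(q[3]-q[0])[[1,0]])))
q=np.array([onz(w,B[k],.085) for k in B]); y=(q[3]-q[0]);y/=np.linalg.norm(y); x=np.array([y[1],-y[0],0]); m=q.mean(0)
print("xc",x,"mid",m)
# second-view height check: key blobs in the first scene/side pictures
for n in("scene","side"):
    c=optics.capture(n); g=cv2.imread(f"pics/{n}0.png",0)
    for k,p in zip(B,q):
        u=proj(c,p); a,b=np.round(u).astype(int); r=10; sub=g[b-r:b+r+1,a-r:a+r+1]; t=sub>(sub.max()*.5+np.median(sub)*.5); yy,xx=np.nonzero(t)
        uv=np.array([a-r+xx.mean(),b-r+yy.mean()]); A=[];h=[]
        for o,v in(ray(c,uv),ray(w,B[k])):
            v=v/np.linalg.norm(v);Q=np.eye(3)-np.outer(v,v);A.append(Q);h.append(Q@o)
        print(n,k,u.round(1),uv.round(1),np.linalg.lstsq(np.vstack(A),np.hstack(h),rcond=None)[0].round(4))
# rail predicted rows in wrist image
for dx in(21,28,35):
  for z in(.163,.17,.177): print(dx,z,proj(w,m+x*dx/1000+[0,0,z-.085]).round(1), end=" ")
g=cv2.cvtColor(w["img"],cv2.COLOR_RGB2GRAY); print([(v,int(g[v,323]),int(g[v,440])) for v in range(170,290,4)])
E
```

```text
0.08 [[0.6617, 0.2078], [0.6154, 0.2396], [0.5696, 0.2716], [0.5236, 0.3032]] [0.0561 0.0559 0.0558] 145.35772584744814
0.085 [[0.6604, 0.2083], [0.6148, 0.2395], [0.5698, 0.271], [0.5245, 0.3022]] [0.0552 0.055  0.0549] 145.35772584744814
0.09 [[0.6591, 0.2087], [0.6142, 0.2394], [0.5699, 0.2704], [0.5253, 0.3011]] [0.0544 0.0541 0.0541] 145.35772584744814
xc [0.56845092 0.82271718 0.        ] mid [0.59236564 0.25523369 0.085     ]
scene sq [352.4 358.2] [351.1 358.4] [0.6615 0.2072 0.0831]
scene sm [381.3 358.8] [380.2 359.3] [0.6157 0.2389 0.0826]
scene lo [410.1 359.6] [410.6 358.8] [0.5695 0.271  0.0875]
scene ro [438.9 360.2] [439.5 359.2] [0.5244 0.302  0.0877]
side sq [239.3 346.7] [235.4 346. ] [0.6639 0.2079 0.0845]
side sm [263.8 363.9] [261.7 364. ] [0.6166 0.2396 0.0844]
side lo [289.3 382.1] [287.7 382.8] [0.571  0.2714 0.0837]
side ro [316.3 401.1] [312.4 400.6] [0.5278 0.3023 0.0876]
21 0.163 [323.2 200.8] 21 0.17 [323.2 202.9] 21 0.177 [323.1 205. ] 28 0.163 [323.3 210.8] 28 0.17 [323.2 213.1] 28 0.177 [323.2 215.5] 35 0.163 [323.3 220.6] 35 0.17 [323.3 223.1] 35 0.177 [323.3 225.8] [(170, 197, 132), (174, 201, 134), (178, 133, 133), (182, 135, 133), (186, 131, 131), (190, 134, 134), (194, 134, 134), (198, 131, 135), (202, 127, 99), (206, 134, 93), (210, 102, 101), (214, 101, 97), (218, 93, 92), (222, 78, 78), (226, 91, 93), (230, 91, 92), (234, 91, 91), (238, 91, 92), (242, 92, 92), (246, 92, 93), (250, 77, 86), (254, 90, 91), (258, 91, 92), (262, 90, 86), (266, 106, 91), (270, 153, 92), (274, 153, 155), (278, 152, 155), (282, 151, 155), (286, 114, 155)]
```

Spacing comes to 55 mm at z = 85 mm and the triangulated heights agree. The rail also shows where the text puts it. I'll come down in front of the rail at the round key's column, then edge in towards the key watching the force.

>>> {"op": "send_rows", "data": {"moves": [{"slide": [0.15,0.11,0],"turn": 0,"gripper": 0},{"slide": [0.32,0.24,0],"turn": 0,"gripper": 0},{"slide": [0.5,0.37,0],"turn": 0,"gripper": 0},{"slide": [0.66,0.49,0],"turn": 0,"gripper": 0},{"slide": [0.724,0.542,0],"turn": -0.004,"gripper": 0}]}}

```text
time_s: 20.22
tcp_pos: [0.4937, 0.2567, 0.1999]
eef_rot: [180.0, 0.0, -124.8]
contact_force: [-0.4, -0.8, -0.0]
gripper_width: 0.0004
gripper_force: 0.0
```

>>> {"op": "send_rows", "data": {"moves": [{"slide": [0,0,0.2],"turn": 0,"gripper": 0},{"slide": [0,0,0.42],"turn": 0,"gripper": 0},{"slide": [0,0,0.64],"turn": 0,"gripper": 0},{"slide": [0,0,0.8],"turn": 0,"gripper": 0},{"slide": [0,0,0.9],"turn": 0,"gripper": 0}]}}

```text
time_s: 20.63
tcp_pos: [0.4953, 0.2572, 0.0619]
eef_rot: [180.0, -0.1, -124.8]
contact_force: [-1.0, 0.3, 0.2]
gripper_width: 0.0005
gripper_force: 0.0
```

```bash
cat >> con.py <<'E'
q={k:onz(w,B[k],.085) for k in B}; XC=np.array([.5685,.8227,0]); YC=np.array([-.8227,.5685,0])
def rel(k):
    s=get_state(); v=s["tcp_pos"]-q[k]; return (1000*np.array([v@XC,v@YC,v[2]+.037])).round(1)
E
python3 - <<'E'
from con import *
s=get_state(); print(s["time_s"],s["tcp_pos"],s["eef_rot"],s["contact_force"],"tip rel round (xc,yc,z)",rel("ro"))
o=[]
for n in("side","scene"):
    d=optics.capture(n); u,v=proj(d,q["ro"]+[0,0,.05]).astype(int)
    o.append(cv2.resize(d["img"][max(0,v-90):v+60,u-50:u+50],(400,600),interpolation=cv2.INTER_CUBIC))
cv2.imwrite("pics/p2.png",np.hstack(o)[:,:,::-1])
E
```

```text
20.6333 [0.4952824  0.25716454 0.06188987] [ 1.79954462e+02 -1.28670821e-01 -1.24780351e+02] [-1.0357513   0.34516296  0.20752331] tip rel round (xc,yc,z) [-53.6  -1.5  13.9]
```

>>> {"op": "send_rows", "data": {"moves": [{"slide": [-0.05,0.01,0],"turn": 0,"gripper": 0},{"slide": [-0.1,0.01,0],"turn": 0,"gripper": 0},{"slide": [-0.15,0.01,0],"turn": 0,"gripper": 0},{"slide": [-0.2,0.01,0],"turn": 0,"gripper": 0},{"slide": [-0.2,0.01,0],"turn": 0,"gripper": 0}]}}

```text
time_s: 21.15
tcp_pos: [0.5137, 0.2868, 0.065]
eef_rot: [-180.0, 0.1, -124.6]
contact_force: [0.1, 0.8, -0.6]
gripper_width: 0.0003
gripper_force: 0.0
```

>>> {"op": "send_rows", "data": {"moves": [{"slide": [-0.008,0,0],"turn": 0,"gripper": 0},{"slide": [-0.016,0,0],"turn": 0,"gripper": 0},{"slide": [-0.024,0,0],"turn": 0,"gripper": 0},{"slide": [-0.024,0,0],"turn": 0,"gripper": 0},{"slide": [-0.024,0,0],"turn": 0,"gripper": 0}]}}

```text
time_s: 21.57
tcp_pos: [0.5141, 0.2878, 0.0641]
eef_rot: [180.0, -0.0, -124.7]
contact_force: [-0.9, -0.1, 0.4]
gripper_width: 0.0006
gripper_force: 0.0
```

Run:
```python
from con import *
s=get_state(); print(s["time_s"],s["tcp_pos"],s["contact_force"],s["moment"],"tip rel round (xc,yc,z)",rel("ro"))
```

```text
21.5667 [0.51412168 0.2877549  0.06413812] [-0.87313317 -0.104508    0.40067955] [0.01059762 0.05238903 0.00682747] tip rel round (xc,yc,z) [-17.7   0.3  16.1]
```

>>> {"op": "send_rows", "data": {"moves": [{"slide": [-0.008,0,0],"turn": 0,"gripper": 0},{"slide": [-0.016,0,0],"turn": 0,"gripper": 0},{"slide": [-0.022,0,0],"turn": 0,"gripper": 0},{"slide": [-0.022,0,0],"turn": 0,"gripper": 0},{"slide": [-0.022,0,0],"turn": 0,"gripper": 0}]}}

```text
time_s: 21.98
tcp_pos: [0.5146, 0.2885, 0.0639]
eef_rot: [180.0, -0.2, -124.8]
contact_force: [-6.1, -6.8, 5.2]
gripper_width: 0.0008
gripper_force: 0.0
```

>>> {"op": "send_rows", "data": {"moves": [{"slide": [-0.008,0,0],"turn": 0,"gripper": 0},{"slide": [-0.015,0,0],"turn": 0,"gripper": 0},{"slide": [-0.015,0,0],"turn": 0,"gripper": 0},{"slide": [-0.015,0,0],"turn": 0,"gripper": 0},{"slide": [-0.015,0,0],"turn": 0,"gripper": 0}]}}

```text
time_s: 22.4
tcp_pos: [0.5146, 0.2886, 0.0639]
eef_rot: [179.9, -0.4, -124.8]
contact_force: [-11.7, -11.7, 10.0]
gripper_width: 0.0004
gripper_force: 0.0
```

The gripper body met the rail right at its nominal 39 mm half-width (about 17 N, 17 mm short of the key's middle). With the tool held vertical, the pads can only just touch the round and square keys and can't reach the long one.

The jar has been set down and released as step 1 asks. It can serve as a pusher: its 46 mm body reaches 23 mm past the tool axis and hangs below the fingers. Afterwards it goes back on the plate. I'm backing out and going back to the jar.

>>> {"op": "send_rows", "data": {"moves": [{"slide": [0.06,0,0],"turn": 0,"gripper": 0},{"slide": [0.14,0,0],"turn": 0,"gripper": 0},{"slide": [0.25,0,0],"turn": 0,"gripper": 0},{"slide": [0.35,0,0],"turn": 0,"gripper": 0},{"slide": [0.4,0,0],"turn": 0,"gripper": 0}]}}

```text
time_s: 22.82
tcp_pos: [0.482, 0.2417, 0.0641]
eef_rot: [180.0, 0.0, -124.7]
contact_force: [-0.4, -0.7, -0.3]
gripper_width: 0.0001
gripper_force: 0.0
```

>>> {"op": "send_rows", "data": {"moves": [{"slide": [0,0,-0.2],"turn": 0,"gripper": 0.2},{"slide": [0,0,-0.42],"turn": 0,"gripper": 0.5},{"slide": [0,0,-0.64],"turn": 0,"gripper": 0.8},{"slide": [0,0,-0.8],"turn": 0,"gripper": 0.8},{"slide": [0,0,-0.91],"turn": 0.0,"gripper": 0.8}]}}

```text
time_s: 23.23
tcp_pos: [0.4843, 0.2438, 0.204]
eef_rot: [-179.9, 0.3, -124.6]
contact_force: [-0.5, 0.2, -0.3]
gripper_width: 0.0284
gripper_force: 0.0
```

>>> {"op": "send_rows", "data": {"moves": [{"slide": [0.16,-0.17,0],"turn": 0,"gripper": 0.8},{"slide": [0.32,-0.35,0],"turn": 0,"gripper": 0.8},{"slide": [0.48,-0.52,0],"turn": 0,"gripper": 0.8},{"slide": [0.64,-0.7,0],"turn": 0,"gripper": 0.8},{"slide": [0.8,-0.87,0],"turn": 0,"gripper": 0.8}]}}

```text
time_s: 23.65
tcp_pos: [0.5226, 0.0688, 0.201]
eef_rot: [-180.0, 0.1, -124.6]
contact_force: [-0.4, -0.0, -0.3]
gripper_width: 0.0618
gripper_force: 0.0
```

>>> {"op": "send_rows", "data": {"moves": [{"slide": [0.16,-0.17,0],"turn": 0,"gripper": 0.8},{"slide": [0.32,-0.35,0],"turn": 0,"gripper": 0.8},{"slide": [0.48,-0.52,0],"turn": 0,"gripper": 0.8},{"slide": [0.64,-0.7,0],"turn": 0,"gripper": 0.8},{"slide": [0.8,-0.87,0],"turn": 0,"gripper": 0.8}]}}

```text
time_s: 24.07
tcp_pos: [0.5618, -0.1046, 0.2009]
eef_rot: [-179.9, 0.0, -124.6]
contact_force: [-0.4, 1.4, -0.2]
gripper_width: 0.07
gripper_force: 0.0
```

>>> {"op": "send_rows", "data": {"moves": [{"slide": [0.13,-0.17,0],"turn": 0,"gripper": 0.8},{"slide": [0.26,-0.35,0],"turn": 0,"gripper": 0.8},{"slide": [0.39,-0.52,0],"turn": 0,"gripper": 0.8},{"slide": [0.51,-0.7,0],"turn": 0,"gripper": 0.8},{"slide": [0.61,-0.87,0],"turn": 0,"gripper": 0.8}]}}

```text
time_s: 24.48
tcp_pos: [0.617, -0.2543, 0.2007]
eef_rot: [-180.0, 0.0, -124.7]
contact_force: [0.6, 0.6, 1.3]
gripper_width: 0.0701
gripper_force: 0.0
```

Run:
```python
from h import *
import pickle
s=get_state();print(s["time_s"],s["tcp_pos"],s["eef_rot"],s["gripper_width"],s["contact_force"])
d=optics.capture("wrist"); pickle.dump(d,open("w7.pkl","wb")); print(optics.look_for("wrist","jar"),optics.look_for("wrist","warming_plate"))
print(proj(d,np.array([.5967,-.2828,.074])))
p=proj(d,np.array([.5967,-.2828,.074])).astype(int); i=d["img"][max(0,p[1]-75):p[1]+75,p[0]-100:p[0]+100]; print(p)
cv2.imwrite("pics/w7.png",cv2.resize(i,(800,600),interpolation=cv2.INTER_CUBIC)[:,:,::-1])
```

```text
24.4833 [ 0.61702546 -0.25428198  0.2006885 ] [-1.79957781e+02  1.85207193e-02 -1.24683966e+02] 0.07014565385310521 [0.57463641 0.59783486 1.2758532 ]
[{'location': [0.5999, -0.2845, 0.0746], 'p': 0.87}] [{'location': [0.5825, -0.3205, 0.0119], 'p': 0.75}]
[324.9759247  184.50428211]
[324 184]
```

View pics/w7.png

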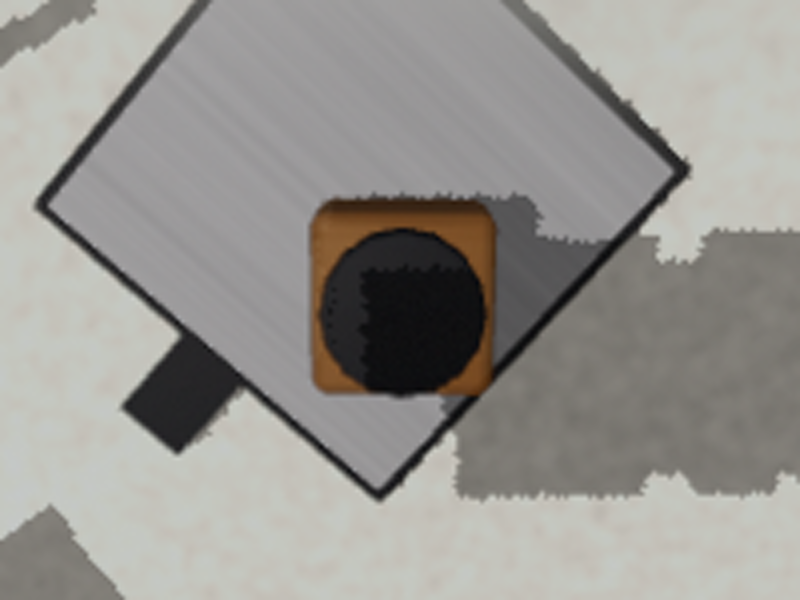

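This picture shows the jar upright (cap centre (403,312)) but nearer the plate's lower right edge than its middle. The plate corners are at (40,205), (688,170) and (380,497). Computing the offset.

Run:
```python
from h import *
import pickle
d=pickle.load(open("w7.pkl","rb")); f=lambda x,y,z:onz(d,(224+x/4,109+y/4),z)
L,Rr,Bo=f(40,205,.011),f(688,170,.011),f(380,497,.011)
print(L,Rr,Bo,np.linalg.norm(L-Bo),np.linalg.norm(Rr-Bo)); C=(L+Rr)/2; print("plate",C)
J=f(403,312,.074); b=[f(x,y,.058) for x,y in((312,202),(494,202),(494,392),(312,392))]; print("jar cap",J,"body",np.mean(b,0)); print(np.hypot(*(J-C)[:2]))
s=get_state(); print(R(s["eef_rot"]).T@(J-s["tcp_pos"])*1000, slide([*J[:2],s["tcp_pos"][2]]), slide([*C[:2],s["tcp_pos"][2]]))
# plate centre from the first pictures: steel top blob
for n in("scene","side"):
    c=optics.capture(n); g=cv2.imread(f"pics/{n}0.png"); u=proj(c,C).round().astype(int); print(n,u,g[u[1],u[0]])
    m=np.zeros((482,642),np.uint8); h=g.copy(); cv2.floodFill(h,m,tuple(int(a) for a in u),(255,0,0),(9,)*3,(9,)*3,cv2.FLOODFILL_FIXED_RANGE|4)
    k=cv2.morphologyEx(m[1:-1,1:-1],cv2.MORPH_CLOSE,np.ones((5,5))); M=cv2.moments(k,True); r=cv2.minAreaRect(np.argwhere(k)[:,::-1].astype(np.float32)); print(M["m00"],onz(c,(M["m10"]/M["m00"],M["m01"]/M["m00"]),.012),onz(c,r[0],.012))
```

```text
[ 0.66920408 -0.35390185  0.011     ] [ 0.51769982 -0.2605989   0.011     ] [ 0.64009292 -0.2320212   0.011     ] 0.1253090244874075 0.12568514500583197
plate [ 0.59345195 -0.30725038  0.011     ]
jar cap [ 0.59820905 -0.28098629  0.074     ] body [ 0.59778428 -0.28157773  0.058     ]
0.026691427661432517
[ 3.25587295e+01 -1.20710751e-01  1.25447901e+02] [ 0.218 -0.     0.   ] [ 0.379 -0.074  0.   ]
scene [257 222] [106 106 108]
1389.0 [ 0.59453913 -0.30169172  0.012     ] [ 0.59469723 -0.30344075  0.012     ]
side [304 188] [90 92 93]
1585.0 [ 0.59454488 -0.30547425  0.012     ] [ 0.5933067  -0.30613447  0.012     ]
```

The jar stands about 25 mm off the plate's middle (0.594,-0.305), inside the limit but not centred. I'll regrip it by the body, re-centre it, release it fully so step 1 is secure, then regrip it as the pusher.

>>> {"op": "send_rows", "data": {"moves": [{"slide": [0.08,0,0.1],"turn": 0,"gripper": 0.8},{"slide": [0.16,0,0.25],"turn": 0,"gripper": 0.8},{"slide": [0.237,0,0.45],"turn": 0,"gripper": 0.8},{"slide": [0.237,0,0.6],"turn": 0,"gripper": 0.8},{"slide": [0.237,0,0.7],"turn": 0,"gripper": 0.8}]}}

```text
time_s: 25.15
tcp_pos: [0.5948, -0.2803, 0.0937]
eef_rot: [179.9, -0.0, -124.6]
contact_force: [-0.3, 0.1, -0.2]
gripper_width: 0.0699
gripper_force: 0.0
```

>>> {"op": "send_rows", "data": {"moves": [{"slide": [0,0,0.12],"turn": 0,"gripper": 0.8},{"slide": [0,0,0.28],"turn": 0,"gripper": 0.8},{"slide": [0,0,0.44],"turn": 0,"gripper": 0.8},{"slide": [0,0,0.56],"turn": 0,"gripper": 0.8},{"slide": [0,0,0.61],"turn": 0,"gripper": 0.8}]}}

```text
time_s: 25.57
tcp_pos: [0.5949, -0.2798, 0.0019]
eef_rot: [179.8, -0.0, -124.6]
contact_force: [-0.0, 0.1, 0.2]
gripper_width: 0.0702
gripper_force: 0.0
```

>>> {"op": "send_rows", "data": {"moves": [{"slide": [0,0,0],"turn": 0,"gripper": 0.65},{"slide": [0,0,0],"turn": 0,"gripper": 0.57},{"slide": [0,0,0],"turn": 0,"gripper": 0.5},{"slide": [0,0,0],"turn": 0,"gripper": 0.45},{"slide": [0,0,0],"turn": 0,"gripper": 0.42}], "newtons": 15}}

```text
time_s: 25.98
tcp_pos: [0.5975, -0.2816, 0.0057]
eef_rot: [-179.9, 0.1, -124.6]
contact_force: [0.7, 1.9, 4.0]
gripper_width: 0.0457
gripper_force: 15.0
```

>>> {"op": "send_rows", "data": {"moves": [{"slide": [0,0,0],"turn": 0,"gripper": 0.42},{"slide": [0,0,0],"turn": 0,"gripper": 0.42},{"slide": [0,0,0],"turn": 0,"gripper": 0.42},{"slide": [0,0,0],"turn": 0,"gripper": 0.42},{"slide": [0,0,0],"turn": 0,"gripper": 0.42}]}}

```text
time_s: 26.4
tcp_pos: [0.5975, -0.2816, 0.0057]
eef_rot: [-179.9, 0.1, -124.6]
contact_force: [-0.6, 2.5, 6.6]
gripper_width: 0.0458
gripper_force: 15.0
```

Run:
```python
from h import *
s=get_state();print(s["time_s"],s["tcp_pos"],s["eef_rot"],s["gripper_width"],s["gripper_force"],s["contact_force"]); T=s["tcp_pos"]
print(slide(T+[-.004,-.022,0]))
```

```text
26.4 [ 0.59749152 -0.28161025  0.00572079] [-1.79870921e+02  5.16762211e-02 -1.24648161e+02] 0.04576878838406862 14.980604499578476 [-0.55226644  2.48568335  6.5815453 ]
[ 0.136 -0.061  0.   ]
```

>>> {"op": "send_rows", "data": {"moves": [{"slide": [0,0,-0.04],"turn": 0,"gripper": 0.42},{"slide": [0,0,-0.09],"turn": 0,"gripper": 0.42},{"slide": [0.05,-0.02,-0.1],"turn": 0,"gripper": 0.42},{"slide": [0.1,-0.045,-0.1],"turn": 0,"gripper": 0.42},{"slide": [0.136,-0.06,-0.1],"turn": 0,"gripper": 0.42}], "newtons": 20}}

```text
time_s: 26.82
tcp_pos: [0.592, -0.3045, 0.0193]
eef_rot: [-180.0, 0.0, -124.7]
contact_force: [1.1, 0.5, -1.1]
gripper_width: 0.0457
gripper_force: 20.0
```

>>> {"op": "send_rows", "data": {"moves": [{"slide": [0,0,0],"turn": 0,"gripper": 0.42},{"slide": [0,0,0.04],"turn": 0,"gripper": 0.42},{"slide": [0,0,0.07],"turn": 0,"gripper": 0.42},{"slide": [0,0,0.09],"turn": 0,"gripper": 0.42},{"slide": [0,0,0.093],"turn": 0,"gripper": 0.42}]}}

```text
time_s: 27.23
tcp_pos: [0.5915, -0.3033, 0.0054]
eef_rot: [179.9, -0.1, -124.6]
contact_force: [-4.8, 1.4, 10.4]
gripper_width: 0.046
gripper_force: 20.0
```

>>> {"op": "send_rows", "data": {"moves": [{"slide": [0,0,0.002],"turn": 0,"gripper": 0.42},{"slide": [0,0,0.002],"turn": 0,"gripper": 0.42},{"slide": [0,0,0.002],"turn": 0,"gripper": 0.42},{"slide": [0,0,0.002],"turn": 0,"gripper": 0.42},{"slide": [0,0,0.002],"turn": 0,"gripper": 0.42}]}}

```text
time_s: 27.65
tcp_pos: [0.5915, -0.3033, 0.0054]
eef_rot: [179.9, -0.1, -124.6]
contact_force: [-4.4, 0.6, 8.4]
gripper_width: 0.046
gripper_force: 20.0
```

>>> {"op": "send_rows", "data": {"moves": [{"slide": [0,0,-0.01],"turn": 0,"gripper": 0.54},{"slide": [0,0,-0.01],"turn": 0,"gripper": 0.58},{"slide": [0,0,-0.01],"turn": 0,"gripper": 0.65},{"slide": [0,0,-0.01],"turn": 0,"gripper": 0.65},{"slide": [0,0,-0.01],"turn": 0,"gripper": 0.65}]}}

```text
time_s: 28.07
tcp_pos: [0.5922, -0.3033, 0.006]
eef_rot: [180.0, -0.0, -124.7]
contact_force: [1.1, 0.0, 0.7]
gripper_width: 0.0564
gripper_force: 0.0
```

>>> {"op": "send_rows", "data": {"moves": [{"slide": [0,0,0],"turn": 0,"gripper": 0.65},{"slide": [0,0,0],"turn": 0,"gripper": 0.65},{"slide": [0,0,0],"turn": 0,"gripper": 0.65},{"slide": [0,0,0],"turn": 0,"gripper": 0.65},{"slide": [0,0,0],"turn": 0,"gripper": 0.65}]}}

```text
time_s: 28.48
tcp_pos: [0.5922, -0.3034, 0.0063]
eef_rot: [180.0, 0.0, -124.7]
contact_force: [-0.1, -0.3, -0.2]
gripper_width: 0.0568
gripper_force: 0.0
```

Run:
```python
from h import *
s=get_state();print(s["time_s"],s["tcp_pos"],s["eef_rot"],s["gripper_width"],s["gripper_force"],s["contact_force"])
for n in("side","scene","wrist"):
    optics.capture(n); print(n,[(k,r["location"],r["p"]) for k in("jar","warming_plate") for r in optics.look_for(n,k)[:1]])
```

```text
28.4833 [ 0.59222266 -0.30341767  0.006336  ] [ 1.79998935e+02  1.67941753e-04 -1.24669320e+02] 0.05676646062749912 0.0 [-0.06886519 -0.29174816 -0.21994411]
side [('jar', [0.5957, -0.2876, 0.0567], 0.62), ('warming_plate', [0.6074, -0.2754, 0.0104], 0.68)]
scene [('jar', [0.5989, -0.2891, 0.0519], 0.7), ('warming_plate', [0.6227, -0.2784, 0.0138], 0.85)]
wrist [('jar', [0.5867, -0.3136, 0.0589], 0.75), ('warming_plate', [0.5668, -0.336, 0.0164], 0.9)]
```

>>> {"op": "send_rows", "data": {"moves": [{"slide": [0,0,0],"turn": 0,"gripper": 0.5},{"slide": [0,0,0],"turn": 0,"gripper": 0.45},{"slide": [0,0,0],"turn": 0,"gripper": 0.42},{"slide": [0,0,0],"turn": 0,"gripper": 0.42},{"slide": [0,0,0],"turn": 0,"gripper": 0.42}], "newtons": 45}}

```text
time_s: 29.35
tcp_pos: [0.5921, -0.3034, 0.0064]
eef_rot: [180.0, -0.0, -124.7]
contact_force: [-1.2, 0.7, 0.5]
gripper_width: 0.0456
gripper_force: 45.0
```

>>> {"op": "send_rows", "data": {"moves": [{"slide": [0,0,-0.06],"turn": 0,"gripper": 0.42},{"slide": [0,0,-0.2],"turn": 0,"gripper": 0.42},{"slide": [0,0,-0.45],"turn": 0,"gripper": 0.42},{"slide": [0,0,-0.7],"turn": 0,"gripper": 0.42},{"slide": [0,0,-0.95],"turn": 0,"gripper": 0.42}]}}

```text
time_s: 29.77
tcp_pos: [0.5917, -0.3033, 0.1507]
eef_rot: [180.0, -0.0, -124.7]
contact_force: [0.5, -0.4, -2.0]
gripper_width: 0.0456
gripper_force: 45.0
```

>>> {"op": "send_rows", "data": {"moves": [{"slide": [-0.15,0.14,0],"turn": 0,"gripper": 0.42},{"slide": [-0.34,0.31,0],"turn": 0,"gripper": 0.42},{"slide": [-0.55,0.5,0],"turn": 0,"gripper": 0.42},{"slide": [-0.76,0.69,0],"turn": 0,"gripper": 0.42},{"slide": [-0.97,0.88,0],"turn": 0,"gripper": 0.42}]}}

```text
time_s: 30.18
tcp_pos: [0.566, -0.1096, 0.1495]
eef_rot: [-180.0, 0.0, -124.7]
contact_force: [1.2, 0.5, -1.9]
gripper_width: 0.0454
gripper_force: 45.0
```

>>> {"op": "send_rows", "data": {"moves": [{"slide": [-0.19,0.18,0],"turn": 0,"gripper": 0.42},{"slide": [-0.39,0.36,0],"turn": 0,"gripper": 0.42},{"slide": [-0.58,0.53,0],"turn": 0,"gripper": 0.42},{"slide": [-0.78,0.71,0],"turn": 0,"gripper": 0.42},{"slide": [-0.97,0.89,0],"turn": 0,"gripper": 0.42}]}}

```text
time_s: 30.6
tcp_pos: [0.5392, 0.0864, 0.1497]
eef_rot: [-180.0, 0.1, -124.7]
contact_force: [1.1, 0.3, -1.6]
gripper_width: 0.0455
gripper_force: 45.0
```

Run:
```python
from con import *
s=get_state();print(s["time_s"],s["tcp_pos"],s["eef_rot"],s["gripper_width"],s["gripper_force"],s["contact_force"],rel("ro"),slide([.5114,.2833,s["tcp_pos"][2]]))
```

```text
30.6 [0.53920331 0.08644939 0.14967094] [-1.79974266e+02  5.11439665e-02 -1.24665450e+02] 0.045456571918353096 44.99521851539612 [ 1.11045641  0.33572086 -1.56035106] [-169.1 -134.7  101.7] [-0.974  0.899  0.   ]
```

>>> {"op": "send_rows", "data": {"moves": [{"slide": [-0.19,0.18,0],"turn": 0,"gripper": 0.42},{"slide": [-0.39,0.36,0],"turn": 0,"gripper": 0.42},{"slide": [-0.6,0.55,0],"turn": 0,"gripper": 0.42},{"slide": [-0.8,0.74,0],"turn": 0,"gripper": 0.42},{"slide": [-0.96,0.89,0],"turn": 0,"gripper": 0.42}]}}

```text
time_s: 31.02
tcp_pos: [0.5111, 0.2817, 0.1496]
eef_rot: [-180.0, 0.1, -124.6]
contact_force: [0.6, 0.2, -1.1]
gripper_width: 0.0452
gripper_force: 45.0
```

>>> {"op": "send_rows", "data": {"moves": [{"slide": [0,0,0.08],"turn": 0,"gripper": 0.42},{"slide": [0,0,0.18],"turn": 0,"gripper": 0.42},{"slide": [0,0,0.28],"turn": 0,"gripper": 0.42},{"slide": [0,0,0.34],"turn": 0,"gripper": 0.42},{"slide": [0,0,0.36],"turn": 0,"gripper": 0.42}]}}

```text
time_s: 31.43
tcp_pos: [0.511, 0.2782, 0.0936]
eef_rot: [180.0, -0.1, -124.7]
contact_force: [-0.9, -0.2, -1.5]
gripper_width: 0.0454
gripper_force: 45.0
```

Run:
```python
from con import *
s=get_state();print(s["time_s"],s["tcp_pos"],s["eef_rot"],s["gripper_force"],s["contact_force"],rel("ro"),slide([.5114,.2833,.082]))
d=optics.capture("wrist"); cv2.imwrite("pics/w8.png",d["img"][:,:,::-1]); print(optics.look_for("wrist","jar")[:1])
```

```text
31.4333 [0.51098571 0.27822448 0.09357546] [ 1.79963887e+02 -1.33385553e-01 -1.24678031e+02] 44.99638259410858 [-0.94353884 -0.223409   -1.50453254] [-27.4  -2.5  45.6] [-0.03   0.017  0.077]
[{'location': [0.506, 0.2657, 0.1455], 'p': 0.77}]
```

>>> {"op": "send_rows", "data": {"moves": [{"slide": [-0.015,0.012,0.02],"turn": 0,"gripper": 0.42},{"slide": [-0.015,0.012,0.04],"turn": 0,"gripper": 0.42},{"slide": [-0.015,0.012,0.06],"turn": 0,"gripper": 0.42},{"slide": [-0.015,0.012,0.08],"turn": 0,"gripper": 0.42},{"slide": [-0.015,0.012,0.08],"turn": 0,"gripper": 0.42}]}}

```text
time_s: 31.95
tcp_pos: [0.5113, 0.2815, 0.0823]
eef_rot: [180.0, -0.0, -124.7]
contact_force: [-0.0, -0.8, -2.1]
gripper_width: 0.0455
gripper_force: 45.0
```

>>> {"op": "send_rows", "data": {"moves": [{"slide": [0,0,0.01],"turn": 0,"gripper": 0.42},{"slide": [0,0,0.02],"turn": 0,"gripper": 0.42},{"slide": [0,0,0.02],"turn": 0,"gripper": 0.42},{"slide": [0,0,0.02],"turn": 0,"gripper": 0.42},{"slide": [0,0,0.02],"turn": 0,"gripper": 0.42}]}}

```text
time_s: 32.37
tcp_pos: [0.5117, 0.2818, 0.0799]
eef_rot: [-180.0, 0.0, -124.7]
contact_force: [-0.1, -0.4, -1.7]
gripper_width: 0.0458
gripper_force: 45.0
```

Run:
```python
from con import *
s=get_state();print(s["time_s"],s["tcp_pos"],s["eef_rot"],s["gripper_force"],s["contact_force"],rel("ro"))
```

```text
32.3667 [0.51168797 0.2818203  0.07992985] [-1.79998521e+02  5.01338173e-03 -1.24670522e+02] 44.996691942214966 [-0.09615857 -0.38847982 -1.67714639] [-24.   -1.   31.9]
```

Not touching yet (force still the weight); continuing down.

>>> {"op": "send_rows", "data": {"moves": [{"slide": [0,0,0.01],"turn": 0,"gripper": 0.42},{"slide": [0,0,0.02],"turn": 0,"gripper": 0.42},{"slide": [0,0,0.02],"turn": 0,"gripper": 0.42},{"slide": [0,0,0.02],"turn": 0,"gripper": 0.42},{"slide": [0,0,0.02],"turn": 0,"gripper": 0.42}]}}

```text
time_s: 32.78
tcp_pos: [0.512, 0.2821, 0.0772]
eef_rot: [-180.0, 0.0, -124.7]
contact_force: [1.1, 1.0, 0.6]
gripper_width: 0.0458
gripper_force: 45.0
```

>>> {"op": "send_rows", "data": {"moves": [{"slide": [0,0,0.01],"turn": 0,"gripper": 0.42},{"slide": [0,0,0.02],"turn": 0,"gripper": 0.42},{"slide": [0,0,0.02],"turn": 0,"gripper": 0.42},{"slide": [0,0,0.02],"turn": 0,"gripper": 0.42},{"slide": [0,0,0.02],"turn": 0,"gripper": 0.42}]}}

```text
time_s: 33.2
tcp_pos: [0.5119, 0.2819, 0.0741]
eef_rot: [-180.0, 0.0, -124.7]
contact_force: [0.9, 0.2, 3.5]
gripper_width: 0.0453
gripper_force: 45.0
```

>>> {"op": "send_rows", "data": {"moves": [{"slide": [0,0,0.008],"turn": 0,"gripper": 0.42},{"slide": [0,0,0.014],"turn": 0,"gripper": 0.42},{"slide": [0,0,0.014],"turn": 0,"gripper": 0.42},{"slide": [0,0,0.014],"turn": 0,"gripper": 0.42},{"slide": [0,0,0.014],"turn": 0,"gripper": 0.42}]}}

```text
time_s: 33.62
tcp_pos: [0.512, 0.2819, 0.0725]
eef_rot: [-180.0, 0.0, -124.6]
contact_force: [-1.7, -1.4, 7.9]
gripper_width: 0.0459
gripper_force: 45.0
```

The round key is fully in: the force rose steadily and then met the stop. Lifting off and moving along the row to the square key.

>>> {"op": "send_rows", "data": {"moves": [{"slide": [0,0,-0.03],"turn": 0,"gripper": 0.42},{"slide": [0,0,-0.09],"turn": 0,"gripper": 0.42},{"slide": [0,0,-0.16],"turn": 0,"gripper": 0.42},{"slide": [0,0,-0.2],"turn": 0,"gripper": 0.42},{"slide": [0,0,-0.2],"turn": 0,"gripper": 0.42}]}}

```text
time_s: 34.03
tcp_pos: [0.5124, 0.2825, 0.1036]
eef_rot: [-180.0, 0.1, -124.7]
contact_force: [0.9, 0.4, -1.4]
gripper_width: 0.0452
gripper_force: 45.0
```

>>> {"op": "send_rows", "data": {"moves": [{"slide": [0,-0.15,0],"turn": 0,"gripper": 0.42},{"slide": [0,-0.35,0],"turn": 0,"gripper": 0.42},{"slide": [0,-0.55,0],"turn": 0,"gripper": 0.42},{"slide": [0,-0.75,0],"turn": 0,"gripper": 0.42},{"slide": [0,-0.9,0],"turn": 0,"gripper": 0.42}]}}

```text
time_s: 34.45
tcp_pos: [0.624, 0.2037, 0.1013]
eef_rot: [180.0, -0.0, -124.7]
contact_force: [-0.5, 0.9, -1.9]
gripper_width: 0.0453
gripper_force: 45.0
```

>>> {"op": "send_rows", "data": {"moves": [{"slide": [0,-0.1,0],"turn": 0,"gripper": 0.42},{"slide": [0,-0.19,0],"turn": 0,"gripper": 0.42},{"slide": [0,-0.19,0],"turn": 0,"gripper": 0.42},{"slide": [0,-0.19,0],"turn": 0,"gripper": 0.42},{"slide": [0,-0.19,0],"turn": 0,"gripper": 0.42}]}}

```text
time_s: 34.87
tcp_pos: [0.6455, 0.1891, 0.1016]
eef_rot: [180.0, -0.0, -124.7]
contact_force: [-0.2, -0.7, -1.2]
gripper_width: 0.0457
gripper_force: 45.0
```

Run:
```python
from con import *
s=get_state();print(s["time_s"],s["tcp_pos"],s["eef_rot"],s["gripper_force"],s["contact_force"],rel("sq"))
```

```text
34.8667 [0.64549075 0.18910369 0.10156427] [ 1.79973576e+02 -1.91435959e-02 -1.24659688e+02] 44.99644160270691 [-0.2433333  -0.7245989  -1.21778585] [-24.2   1.4  53.6]
```

>>> {"op": "send_rows", "data": {"moves": [{"slide": [0,0,0.04],"turn": 0,"gripper": 0.42},{"slide": [0,0,0.08],"turn": 0,"gripper": 0.42},{"slide": [0,0,0.12],"turn": 0,"gripper": 0.42},{"slide": [0,0,0.14],"turn": 0,"gripper": 0.42},{"slide": [0,0,0.15],"turn": 0,"gripper": 0.42}]}}

```text
time_s: 35.28
tcp_pos: [0.6455, 0.1889, 0.0784]
eef_rot: [180.0, -0.1, -124.6]
contact_force: [-1.3, 0.5, 0.5]
gripper_width: 0.0454
gripper_force: 45.0
```

>>> {"op": "send_rows", "data": {"moves": [{"slide": [0,0,0.01],"turn": 0,"gripper": 0.42},{"slide": [0,0,0.02],"turn": 0,"gripper": 0.42},{"slide": [0,0,0.03],"turn": 0,"gripper": 0.42},{"slide": [0,0,0.035],"turn": 0,"gripper": 0.42},{"slide": [0,0,0.035],"turn": 0,"gripper": 0.42}]}}

```text
time_s: 35.7
tcp_pos: [0.6466, 0.1891, 0.0745]
eef_rot: [-180.0, 0.1, -124.7]
contact_force: [-0.6, 1.5, 3.1]
gripper_width: 0.0455
gripper_force: 45.0
```

>>> {"op": "send_rows", "data": {"moves": [{"slide": [0,0,0.006],"turn": 0,"gripper": 0.42},{"slide": [0,0,0.012],"turn": 0,"gripper": 0.42},{"slide": [0,0,0.012],"turn": 0,"gripper": 0.42},{"slide": [0,0,0.012],"turn": 0,"gripper": 0.42},{"slide": [0,0,0.012],"turn": 0,"gripper": 0.42}]}}

```text
time_s: 36.12
tcp_pos: [0.6468, 0.1891, 0.073]
eef_rot: [-179.9, 0.1, -124.7]
contact_force: [-1.0, 0.9, 5.3]
gripper_width: 0.0457
gripper_force: 45.0
```

The square key is in too (7 N, 5.5 mm of travel). Next is the long key, 3 mm further back so the jar's edge lies well over the narrow key.

>>> {"op": "send_rows", "data": {"moves": [{"slide": [0,0,-0.03],"turn": 0,"gripper": 0.42},{"slide": [0,0,-0.09],"turn": 0,"gripper": 0.42},{"slide": [0,0,-0.16],"turn": 0,"gripper": 0.42},{"slide": [0,0,-0.2],"turn": 0,"gripper": 0.42},{"slide": [0,0,-0.2],"turn": 0,"gripper": 0.42}]}}

```text
time_s: 36.53
tcp_pos: [0.6471, 0.1892, 0.1043]
eef_rot: [-179.9, 0.1, -124.7]
contact_force: [-0.1, 0.3, -1.6]
gripper_width: 0.0456
gripper_force: 45.0
```

>>> {"op": "send_rows", "data": {"moves": [{"slide": [0,0.15,0],"turn": 0,"gripper": 0.42},{"slide": [0,0.35,0],"turn": 0,"gripper": 0.42},{"slide": [-0.01,0.55,0],"turn": 0,"gripper": 0.42},{"slide": [-0.02,0.7,0],"turn": 0,"gripper": 0.42},{"slide": [-0.02,0.724,0],"turn": 0,"gripper": 0.42}]}}

```text
time_s: 36.95
tcp_pos: [0.5559, 0.2548, 0.1023]
eef_rot: [179.9, 0.0, -124.6]
contact_force: [0.1, 0.0, -2.5]
gripper_width: 0.0456
gripper_force: 45.0
```

Run:
```python
from con import *
s=get_state();print(s["time_s"],s["tcp_pos"],s["eef_rot"],s["gripper_force"],s["contact_force"],rel("lo"))
```

```text
36.95 [0.55588769 0.25476796 0.10231616] [ 1.79946716e+02  9.85710899e-03 -1.24572805e+02] 44.99665081501007 [ 0.11690761  0.01455585 -2.4612082 ] [-21.3   2.2  54.3]
```

>>> {"op": "send_rows", "data": {"moves": [{"slide": [0,0,0.04],"turn": 0,"gripper": 0.42},{"slide": [0,0,0.08],"turn": 0,"gripper": 0.42},{"slide": [0,0,0.12],"turn": 0,"gripper": 0.42},{"slide": [0,0,0.14],"turn": 0,"gripper": 0.42},{"slide": [0,0,0.15],"turn": 0,"gripper": 0.42}]}}

```text
time_s: 37.37
tcp_pos: [0.5588, 0.2523, 0.0786]
eef_rot: [180.0, -0.1, -124.7]
contact_force: [-0.4, 1.3, 0.9]
gripper_width: 0.0454
gripper_force: 45.0
```

>>> {"op": "send_rows", "data": {"moves": [{"slide": [0,0,0.01],"turn": 0,"gripper": 0.42},{"slide": [0,0,0.02],"turn": 0,"gripper": 0.42},{"slide": [0,0,0.03],"turn": 0,"gripper": 0.42},{"slide": [0,0,0.035],"turn": 0,"gripper": 0.42},{"slide": [0,0,0.035],"turn": 0,"gripper": 0.42}]}}

```text
time_s: 37.78
tcp_pos: [0.5594, 0.2534, 0.0751]
eef_rot: [-179.9, 0.1, -124.7]
contact_force: [1.2, -0.5, 2.8]
gripper_width: 0.0458
gripper_force: 45.0
```

>>> {"op": "send_rows", "data": {"moves": [{"slide": [0,0,0.006],"turn": 0,"gripper": 0.42},{"slide": [0,0,0.012],"turn": 0,"gripper": 0.42},{"slide": [0,0,0.012],"turn": 0,"gripper": 0.42},{"slide": [0,0,0.012],"turn": 0,"gripper": 0.42},{"slide": [0,0,0.012],"turn": 0,"gripper": 0.42}]}}

```text
time_s: 38.2
tcp_pos: [0.5594, 0.2534, 0.0742]
eef_rot: [-179.9, 0.1, -124.6]
contact_force: [-0.7, -0.9, 9.5]
gripper_width: 0.0455
gripper_force: 45.0
```

The long key went in to its stop (about 11 N). Lifting off and taking the jar back to the middle of the plate.

>>> {"op": "send_rows", "data": {"moves": [{"slide": [0,0,-0.03],"turn": 0,"gripper": 0.42},{"slide": [0,0,-0.12],"turn": 0,"gripper": 0.42},{"slide": [0,0,-0.3],"turn": 0,"gripper": 0.42},{"slide": [0,0,-0.5],"turn": 0,"gripper": 0.42},{"slide": [0,0,-0.65],"turn": 0,"gripper": 0.42}]}}

```text
time_s: 38.62
tcp_pos: [0.558, 0.2527, 0.1714]
eef_rot: [180.0, -0.1, -124.7]
contact_force: [0.6, 0.6, -1.0]
gripper_width: 0.0456
gripper_force: 45.0
```

>>> {"op": "send_rows", "data": {"moves": [{"slide": [0.14,-0.11,0],"turn": 0,"gripper": 0.42},{"slide": [0.33,-0.26,0],"turn": 0,"gripper": 0.42},{"slide": [0.54,-0.42,0],"turn": 0,"gripper": 0.42},{"slide": [0.75,-0.59,0],"turn": 0,"gripper": 0.42},{"slide": [0.97,-0.76,0],"turn": 0,"gripper": 0.42}]}}

```text
time_s: 39.03
tcp_pos: [0.5682, 0.0671, 0.1694]
eef_rot: [179.9, -0.1, -124.6]
contact_force: [1.8, 0.7, -1.6]
gripper_width: 0.0454
gripper_force: 45.0
```

>>> {"op": "send_rows", "data": {"moves": [{"slide": [0.19,-0.15,0],"turn": 0,"gripper": 0.42},{"slide": [0.39,-0.31,0],"turn": 0,"gripper": 0.42},{"slide": [0.59,-0.46,0],"turn": 0,"gripper": 0.42},{"slide": [0.79,-0.62,0],"turn": 0,"gripper": 0.42},{"slide": [0.98,-0.76,0],"turn": 0,"gripper": 0.42}]}}

```text
time_s: 39.45
tcp_pos: [0.5784, -0.119, 0.1694]
eef_rot: [179.9, -0.0, -124.7]
contact_force: [0.6, 0.6, -1.9]
gripper_width: 0.0455
gripper_force: 45.0
```

>>> {"op": "send_rows", "data": {"moves": [{"slide": [0.19,-0.15,0],"turn": 0,"gripper": 0.42},{"slide": [0.39,-0.31,0],"turn": 0,"gripper": 0.42},{"slide": [0.6,-0.47,0],"turn": 0,"gripper": 0.42},{"slide": [0.82,-0.64,0],"turn": 0,"gripper": 0.42},{"slide": [0.97,-0.76,0],"turn": 0,"gripper": 0.42}]}}

```text
time_s: 39.87
tcp_pos: [0.5893, -0.3044, 0.169]
eef_rot: [179.9, -0.0, -124.7]
contact_force: [0.4, 0.5, -1.9]
gripper_width: 0.0457
gripper_force: 45.0
```

Run:
```python
from con import *
s=get_state();print(s["time_s"],s["tcp_pos"],s["eef_rot"],s["gripper_force"],s["contact_force"],slide([.5922,-.3034,.01]))
```

```text
39.8667 [ 0.5892698  -0.30437522  0.16896462] [ 1.79859544e+02 -3.87897100e-02 -1.24743582e+02] 44.997130036354065 [ 0.43069783  0.45118113 -1.89944517] [-0.017 -0.015  1.06 ]
```

>>> {"op": "send_rows", "data": {"moves": [{"slide": [-0.01,-0.015,0.15],"turn": 0,"gripper": 0.42},{"slide": [-0.01,-0.015,0.35],"turn": 0,"gripper": 0.42},{"slide": [-0.01,-0.015,0.55],"turn": 0,"gripper": 0.42},{"slide": [-0.01,-0.015,0.75],"turn": 0,"gripper": 0.42},{"slide": [-0.01,-0.015,0.85],"turn": 0,"gripper": 0.42}]}}

```text
time_s: 40.28
tcp_pos: [0.5898, -0.3007, 0.0376]
eef_rot: [179.6, -0.1, -124.8]
contact_force: [-1.0, -0.1, -2.0]
gripper_width: 0.0454
gripper_force: 45.0
```

>>> {"op": "send_rows", "data": {"moves": [{"slide": [0,0,0.06],"turn": 0,"gripper": 0.42},{"slide": [0,0,0.12],"turn": 0,"gripper": 0.42},{"slide": [0,0,0.17],"turn": 0,"gripper": 0.42},{"slide": [0,0,0.2],"turn": 0,"gripper": 0.42},{"slide": [0,0,0.2],"turn": 0,"gripper": 0.42}]}}

```text
time_s: 40.7
tcp_pos: [0.5932, -0.3016, 0.0122]
eef_rot: [180.0, -0.0, -124.7]
contact_force: [-0.8, -0.1, -2.3]
gripper_width: 0.0457
gripper_force: 45.0
```

>>> {"op": "send_rows", "data": {"moves": [{"slide": [0,0,0.01],"turn": 0,"gripper": 0.42},{"slide": [0,0,0.02],"turn": 0,"gripper": 0.42},{"slide": [0,0,0.02],"turn": 0,"gripper": 0.42},{"slide": [0,0,0.02],"turn": 0,"gripper": 0.42},{"slide": [0,0,0.02],"turn": 0,"gripper": 0.42}]}}

```text
time_s: 41.12
tcp_pos: [0.5936, -0.3018, 0.0101]
eef_rot: [-180.0, 0.0, -124.7]
contact_force: [-0.0, -0.5, -1.0]
gripper_width: 0.0452
gripper_force: 45.0
```

>>> {"op": "send_rows", "data": {"moves": [{"slide": [0,0,0.01],"turn": 0,"gripper": 0.42},{"slide": [0,0,0.018],"turn": 0,"gripper": 0.42},{"slide": [0,0,0.018],"turn": 0,"gripper": 0.42},{"slide": [0,0,0.018],"turn": 0,"gripper": 0.42},{"slide": [0,0,0.018],"turn": 0,"gripper": 0.42}]}}

```text
time_s: 41.53
tcp_pos: [0.5933, -0.3018, 0.0069]
eef_rot: [180.0, -0.0, -124.7]
contact_force: [0.1, 0.7, -0.9]
gripper_width: 0.0454
gripper_force: 45.0
```

>>> {"op": "send_rows", "data": {"moves": [{"slide": [0,0,0.005],"turn": 0,"gripper": 0.42},{"slide": [0,0,0.008],"turn": 0,"gripper": 0.42},{"slide": [0,0,0.008],"turn": 0,"gripper": 0.42},{"slide": [0,0,0.008],"turn": 0,"gripper": 0.42},{"slide": [0,0,0.008],"turn": 0,"gripper": 0.42}]}}

```text
time_s: 41.95
tcp_pos: [0.5935, -0.3018, 0.0063]
eef_rot: [-180.0, 0.0, -124.7]
contact_force: [-1.8, 1.2, 5.9]
gripper_width: 0.0457
gripper_force: 45.0
```

On the plate (6 N up). Releasing and withdrawing straight up.

>>> {"op": "send_rows", "data": {"moves": [{"slide": [0,0,-0.004],"turn": 0,"gripper": 0.52},{"slide": [0,0,-0.004],"turn": 0,"gripper": 0.56},{"slide": [0,0,-0.004],"turn": 0,"gripper": 0.62},{"slide": [0,0,-0.004],"turn": 0,"gripper": 0.72},{"slide": [0,0,-0.004],"turn": 0,"gripper": 0.8}], "newtons": 10}}

```text
time_s: 42.37
tcp_pos: [0.5933, -0.3018, 0.0062]
eef_rot: [180.0, -0.0, -124.7]
contact_force: [-0.2, 0.8, -0.3]
gripper_width: 0.0624
gripper_force: 0.0
```

>>> {"op": "send_rows", "data": {"moves": [{"slide": [0,0,-0.02],"turn": 0,"gripper": 0.8},{"slide": [0,0,-0.1],"turn": 0,"gripper": 0.8},{"slide": [0,0,-0.25],"turn": 0,"gripper": 0.8},{"slide": [0,0,-0.5],"turn": 0,"gripper": 0.8},{"slide": [0,0,-0.75],"turn": 0,"gripper": 0.8}]}}

```text
time_s: 42.78
tcp_pos: [0.5925, -0.3017, 0.1202]
eef_rot: [179.9, -0.1, -124.7]
contact_force: [1.5, 0.3, 0.2]
gripper_width: 0.0703
gripper_force: 0.0
```

>>> {"op": "send_rows", "data": {"moves": [{"slide": [-0.05,0,-0.2],"turn": 0,"gripper": 0.8},{"slide": [-0.12,0,-0.4],"turn": 0,"gripper": 0.8},{"slide": [-0.2,0,-0.5],"turn": 0,"gripper": 0.8},{"slide": [-0.25,0,-0.5],"turn": 0,"gripper": 0.8},{"slide": [-0.25,0,-0.5],"turn": 0,"gripper": 0.8}]}}

```text
time_s: 43.2
tcp_pos: [0.616, -0.27, 0.1961]
eef_rot: [-179.8, 0.1, -124.6]
contact_force: [0.1, -0.6, -0.2]
gripper_width: 0.0701
gripper_force: 0.0
```

Run:
```python
from con import *
s=get_state();print(s["time_s"],s["tcp_pos"],s["contact_force"],s["qd"].round(2))
d=optics.capture("wrist"); print(optics.look_for("wrist","jar"))
g=cv2.cvtColor(d["img"],cv2.COLOR_RGB2GRAY); u=proj(d,np.array([.595,-.303,.074])); print(u)
m=(g<50).astype(np.uint8); c0=u.astype(int); w_=np.zeros_like(m); cv2.circle(w_,(int(c0[0]),int(c0[1])),30,1,-1)
M=cv2.moments(m*w_,True); print("cap",M["m00"],onz(d,(M["m10"]/M["m00"],M["m01"]/M["m00"]),.074))
h=cv2.cvtColor(d["img"],cv2.COLOR_RGB2HSV); a=((h[:,:,1]>110)&(h[:,:,0]<25)&(w_>0)); yy,xx=np.nonzero(a); print("amber bbox",xx.min(),xx.max(),yy.min(),yy.max(), onz(d,((xx.min()+xx.max())/2,(yy.min()+yy.max())/2),.058))
for n in("side","scene"):
    optics.capture(n); print(n,[(k,r["location"],r["p"]) for k in("jar","wash_bottle_a","tape_roll","dish","paste_brush","weight","pigment_jar") for r in optics.look_for(n,k)[:1]])
```

```text
43.2 [ 0.6159873  -0.26998943  0.19611929] [ 0.12339324 -0.5938993  -0.15060765] [-1.01  1.5  -2.82 -0.41  0.63  1.2 ]
[{'location': [0.5955, -0.3047, 0.0753], 'p': 0.67}]
[323.14768861 180.62934187]
cap 1476.0 [ 0.59347663 -0.30248266  0.074     ]
amber bbox 302 348 154 202 [ 0.59341726 -0.30229582  0.058     ]
side [('jar', [0.5935, -0.2841, 0.0594], 0.59), ('wash_bottle_a', [0.6113, -0.4398, 0.0797], 0.9), ('tape_roll', [0.6959, 0.0041, 0.0264], 0.98), ('dish', [0.3628, -0.2584, 0.0244], 0.55), ('paste_brush', [0.3774, 0.0458, 0.0193], 0.85), ('weight', [0.3496, -0.1223, 0.031], 0.84), ('pigment_jar', [0.7037, -0.1209, 0.0408], 0.8)]
scene [('jar', [0.6004, -0.2866, 0.054], 0.85), ('wash_bottle_a', [0.6276, -0.4385, 0.0863], 0.75), ('tape_roll', [0.6994, 0.0085, 0.0247], 0.83), ('dish', [0.3548, -0.2592, 0.0198], 0.85), ('paste_brush', [0.3763, 0.0477, 0.016], 0.77), ('weight', [0.3542, -0.1269, 0.0326], 0.58), ('pigment_jar', [0.7141, -0.1212, 0.0455], 0.64)]
```

The cap and body centres coincide at (0.593,-0.302), so the jar is upright, and it is within 3 mm of the plate's middle. The bystanders are where they were. Handing in.

```bash
python3 -c "
from h import *
print(order.close_job())"
```

```text
the job is handed in; nothing more can be done
None
```

I handed the job in: the jar stands upright and released about 3 mm from the plate's middle, and the round, square and long keys were each pressed in that order, but with the jar held as a pusher after its first release (the gripper body hit the rail before the fingers could reach the long key) and then set back; press depths are judged from force and travel, and the hand-in returned no verdict.

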